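# Load the colour check carousel

## Task

Set up the colour check: lean every tile from the wooden rack on the turntable, one to an easel, its long side up, foot on the ledge and back resting against the slope. Put tiles on, and touch them on the table, only at the yellow arrow, indexing the table stop by stop with its posts to bring up the next empty easel. At the end the white tile must be at the stop in front of the camera, the table settled in its detent, and the orange sample disc lying flat on the round yellow-ringed spot between camera and table; leave the other things on the bench alone.

Things in the scene. Friction and masses are not known exactly. Their poses are not given: they have to be found in the camera images.
- stand: fixed base of the turntable, with arrow and camera. Origin on the worktop under the table's axis. Its own -x side has the yellow arrow (loading stop), -y the camera on its post (lens front 326 mm from the axis, camera 135 mm high), +x the far stop, +y the left stop. The aluminium table on it is 284 mm in diameter, its upper side 50 mm above the worktop
- table (a joint): turntable angle, rad, 0 at the start, positive counter-clockwise from above: the easel at the arrow goes to the camera stop, that at the left stop comes to the arrow. Smooth detents each quarter turn (multiples of 1.571, either way) draw it in slowly from up to 35 deg off, to within about 0.05; turning on takes 1 to 2 N at a post, half-way is the balance point
- easel_1 (a point): easel 1 (at the arrow at the start): grey plate 66 wide, 75 mm high above its ledge, leaning back 20 deg. Origin: middle of the line where slope meets ledge, 62 mm above the worktop; x out of the slope (outward and 20 deg up), y along the ledge, z up the slope. Ledge square to the slope, 18 mm deep to a 6.5 mm high lip. A leaned tile's foot is at z = 0, its upper 40 mm above the easel
- easel_2 (a point): easel 2 (at the left stop at the start): grey plate 66 wide, 75 mm high above its ledge, leaning back 20 deg. Origin: middle of the line where slope meets ledge, 62 mm above the worktop; x out of the slope (outward and 20 deg up), y along the ledge, z up the slope. Ledge square to the slope, 18 mm deep to a 6.5 mm high lip. A leaned tile's foot is at z = 0, its upper 40 mm above the easel
- easel_3 (a point): easel 3 (at the far stop at the start): grey plate 66 wide, 75 mm high above its ledge, leaning back 20 deg. Origin: middle of the line where slope meets ledge, 62 mm above the worktop; x out of the slope (outward and 20 deg up), y along the ledge, z up the slope. Ledge square to the slope, 18 mm deep to a 6.5 mm high lip. A leaned tile's foot is at z = 0, its upper 40 mm above the easel
- easel_4 (a point): easel 4 (at the camera stop at the start): grey plate 66 wide, 75 mm high above its ledge, leaning back 20 deg. Origin: middle of the line where slope meets ledge, 62 mm above the worktop; x out of the slope (outward and 20 deg up), y along the ledge, z up the slope. Ledge square to the slope, 18 mm deep to a 6.5 mm high lip. A leaned tile's foot is at z = 0, its upper 40 mm above the easel
- post_1 (a point): top of one of four upright steel posts on the turntable, 12 mm diameter, 60 mm high, 126 mm from the table's axis, half-way between two easels: for pushing or pulling the table round
- post_2 (a point): top of one of four upright steel posts on the turntable, 12 mm diameter, 60 mm high, 126 mm from the table's axis, half-way between two easels: for pushing or pulling the table round
- post_3 (a point): top of one of four upright steel posts on the turntable, 12 mm diameter, 60 mm high, 126 mm from the table's axis, half-way between two easels: for pushing or pulling the table round
- post_4 (a point): top of one of four upright steel posts on the turntable, 12 mm diameter, 60 mm high, 126 mm from the table's axis, half-way between two easels: for pushing or pulling the table round
- stop_load (a point): fixed point of the stand: where the centre of a leaned tile is when its easel is at the yellow arrow
- stop_camera (a point): fixed point of the stand: where the centre of a leaned tile is when its easel is at the camera stop
- stop_far (a point): fixed point: the same for the far stop
- stop_left (a point): fixed point: the same for the left stop
- disc_spot (a point): middle of the flat round spot on the worktop, white with a yellow ring, 72 mm diameter, level with the worktop, 225 mm from the table's axis
- rack: fixed wooden rack 135 x 152 mm, 38 mm high, with four slots in two rows, 30 mm deep, 84 mm apart across the tiles' faces and 72 mm apart along their width; the tiles stand in them loosely and upright, faces along the rack's x. Three or four tiles are there, the white one always. Origin under its centre
- white_tile_mid (a point): white colour reference tile: flat plate 115 high x 60 wide x 10 mm thick, both faces alike, white with a thin black rim, 120 g. Point at its centre; own z up along the 115 mm height, y along the 60 mm width, x through the thickness. Starts upright in a slot of the rack, its top 123 mm above the worktop
- red_tile_mid (a point): red colour reference tile: flat plate 115 high x 60 wide x 10 mm thick, both faces alike, red with a thin black rim, 120 g. Point at its centre; own z up along the 115 mm height, y along the 60 mm width, x through the thickness. Starts upright in a slot of the rack, its top 123 mm above the worktop
- green_tile_mid (a point): green colour reference tile: flat plate 115 high x 60 wide x 10 mm thick, both faces alike, green with a thin black rim, 120 g. Point at its centre; own z up along the 115 mm height, y along the 60 mm width, x through the thickness. Starts upright in a slot of the rack, its top 123 mm above the worktop
- blue_tile_mid (a point): blue colour reference tile: flat plate 115 high x 60 wide x 10 mm thick, both faces alike, blue with a thin black rim, 120 g. Point at its centre; own z up along the 115 mm height, y along the 60 mm width, x through the thickness. Starts upright in a slot of the rack, its top 123 mm above the worktop
- sample_disc_mid (a point): sample disc: orange moulded plastic disc lying flat, 56 mm diameter, 24 mm thick, 80 g. Point at its centre, half-way up
- petri_dish_mid (a point): bystander: petri dish, 72 mm diameter, 15 mm high; its centre
- drop_bottle_mid (a point): bystander: small drop bottle, 29 mm wide, 62 mm high; its centre

How it is judged:
By the outcome, as a careful person would: the job done as asked, in the order asked, and still so for the second after the job is handed in, with the robot touching nothing.
Of red_tile, green_tile, blue_tile only 2 to 3 are there at a start; the rules pass over those that are not, and their reading is None.
At some moment in a run one of sample_disc may be knocked a few centimetres aside while the robot is not near it.
Once in a run the grip may slacken for a moment while it holds something.
It also fails if it takes over 210 s, if anything falls off the work surface, if the arm or the gripper's body presses on something with over 40 N, if the wrist force passes 120 N, or if a joint passes its speed limit or range.

## Robot

A 6-joint arm with a two-finger parallel gripper is mounted at the origin on a cart in front of the work surface, level with it; the furniture and walls round the work are solid. World frame = base frame: x ahead of the robot, y to its left, z up, the work surface at z = 0. Lengths are in mm, angles in rad, forces in N, time in s.
With the tool pointing down it reaches from about 300 to 775 mm from the base axis. Payload 14.6 kg.
Tool frame: the origin (TCP) lies at the centre of the arm's flange, where the gripper is bolted on; the fingertips stand 199 mm ahead of it and the grasp point (between the pads) lies 180 mm ahead of it; z points along the fingers, y is the line along which they close (so a half turn about z gives the same grasp; the last joint's range is limited). The gripper opens to 94 mm and grips with 3 to 60 N. Pads are 16 mm wide; open, the fingers measure 119 mm over their backs; the gripper's body (75 mm by 177 mm) begins 78 mm behind the grasp point.
Start: joints at [1.14, 0.3, 1.521, -0, 1.321, -0.067], TCP at [195.703, 513.995, 404.646] pointing down, gripper open.
Joint ranges: [-3.03, 3.03], [-0.79, 2.21], [0.23, 2.52], [-1.04, 4.18], [0, 3.07], [-2.55, 2.55]. Speed limits (rad/s): [2.22, 2.22, 2.57, 3.14, 3.14, 3.14].

## Interface

Orientations are given as [roll, pitch, yaw] about the fixed x, y, z axes, in that order (R = Rz(yaw) Ry(pitch) Rx(roll)).
In Python, from cell import manip, optics, workorder gives the robot as it stands.
- The arm moves only by the tool step_arm, never from a script. Its argument "increments" is a list that holds one entry, the list of rows, each a list of 7 numbers: the turn, a rotation vector about the tool's x, y, z as a fraction of full scale, then the shift along the tool's x, y, z as a fraction of full scale, then the closure, from -1 (fully open) to 1 (shut). In form: [[[wx, wy, wz, tx, ty, tz, fingers], ...]]. A call has 1 to 5 rows; each row shifts and turns the commanded pose from where the row before left it, along the tool's axes as they then stand; what a row does not reach is not made up. Full scale, the value 1, is 40 mm for a shift and 45 degrees for a turn. A row lasts 1/10 s, in which the tool goes at most 50 mm and 8.59 degrees, less where a joint would pass 70% of its speed; a pose out of reach is approached as far as the arm can. A call with a number of a shift or a turn outside -1 to 1 is refused whole. A call with a gripper value outside its range is refused whole. The fingers move at their own pace and stop on an object; "newtons" is the grip in N (left out, the last holds). Time passes only in rows, so rows that do not move let the fingers close. It gives the time, the measured TCP pose, the force, the opening and the grip force at its end, in the units of the state.
- manip.read_state(): the state, without advancing time (a new reading comes with each control period).
- optics.camera(name): name is "scene" or "top"; returns a dict with "frame" (400x640x3 uint8, red, green, blue), "range_z" (400x640 float32, mm along the optical axis (not along the pixel's ray), 0 where there is no reading), "mtx" (3x3 intrinsics, pixels), "distortion" ([k1, k2, p1, p2, k3] as OpenCV has them; the pictures are not rectified), "cam_to_world" (4x4, takes a point from camera to world coordinates). Camera axes: x right, y down, z forward; pixel columns grow to the right and rows downward; lengths in mm; the calibration is good to about 2 mm. A picture is of the moment at which its call begins.
- workorder.sign_off(): hands the job in; it is judged then, once.
The state is a dict: "clock": time; "joints": joint angles; "qd": joint speeds; "effort": joint torques, N m; "eef_pos": TCP position; "eef_rot": TCP orientation; "wrist_force": force on the tool from outside, world axes, zero at the start; "moment": the same for the moment, N m; "finger_gap": finger opening in mm; "finger_force": force on a finger pad.
Only numpy, scipy, OpenCV 4.12 (cv2) and the standard library are available. Lean on these libraries where they do the work, as an engineer would, in place of code of your own. Each camera call takes 0.05 s, during which the arm holds its last target. There are 200 camera calls.

## Working session

There is one attempt and no reset: what is moved stays moved. The work goes in short steps, Python scripts to look and compute and a tool call to move; the robot and the scene stay as the last step left them, time stands still between calls to the robot, and variables do not carry over. Pictures are saved under pics/ and viewed, at most 14 in all, crops included, and the job is handed in when it is done.

Besides the shell and the picture viewer there is one more tool, called as name([rows], argument=value, ...), one row to a line, values as JSON. step_arm: Moves the arm, as the interface text tells. Its arguments: {"type":"object","properties":{"increments":{"type":"array","items":{"type":"array","items":{"type":"array","items":{"type":"number"}}}},"newtons":{"type":"number"}},"required":["increments"]}

```bash
ls; mkdir -p pics
cat > h.py <<'E'
import numpy as np, cv2
from cell import manip, optics, workorder
def cloud(c):
    d=c["range_z"]; h,w=d.shape
    u,v=np.meshgrid(np.arange(w),np.arange(h))
    p=cv2.undistortPoints(np.stack([u,v],-1).reshape(-1,1,2).astype(float),c["mtx"],np.array(c["distortion"])).reshape(h,w,2)
    P=np.dstack([p[...,0]*d,p[...,1]*d,d,np.ones_like(d)])
    W=P@np.array(c["cam_to_world"]).T
    W=W[...,:3]; W[d==0]=np.nan
    return W
def save(c,n): cv2.imwrite("pics/"+n,c["frame"][...,::-1])
E
python3 - <<'E'
from h import *
print(manip.read_state())
for n in("scene","top"):
    c=optics.camera(n); save(c,n+"0.png"); np.savez(n+"0.npz",**{k:np.array(v) for k,v in c.items()})
    print(n,np.round(c["cam_to_world"],2).tolist(), np.round(c["mtx"],1).tolist())
E
```

```text
pics
{'clock': 0.0, 'joints': array([ 1.14042967e+00,  3.00473317e-01,  1.52159011e+00,  8.79278211e-06,
        1.32072894e+00, -6.66066557e-02]), 'qd': array([-0.00026013,  0.00072029,  0.00148534,  0.00011452, -0.00145967,
        0.00117399]), 'effort': array([ 1.56479786e-03, -5.31807089e+01, -3.52749074e+01,  7.09227752e-02,
        2.42579577e-02, -6.85188456e-05]), 'eef_pos': array([195.67529101, 513.97589522, 404.081161  ]), 'eef_rot': array([-3.14039617e+00, -8.83477380e-05,  2.77783042e+00]), 'wrist_force': array([-1.17739082,  0.15816374, -0.00530433]), 'moment': array([-0.03610103,  0.00669642, -0.04079207]), 'finger_force': 0.0, 'finger_gap': 94.21250859562414}
scene [[0.8, -0.3, 0.52, -195.98], [-0.6, -0.42, 0.68, -930.15], [0.02, -0.86, -0.51, 836.59], [0.0, 0.0, 0.0, 1.0]] [[510.8, 0.0, 322.5], [0.0, 510.8, 195.5], [0.0, 0.0, 1.0]]
top [[-0.0, -1.0, 0.08, 467.2], [-1.0, 0.0, 0.0, 53.66], [-0.01, -0.08, -1.0, 1400.18], [0.0, 0.0, 0.0, 1.0]] [[516.7, 0.0, 315.9], [0.0, 516.7, 186.4], [0.0, 0.0, 1.0]]
```

View pics/scene0.png

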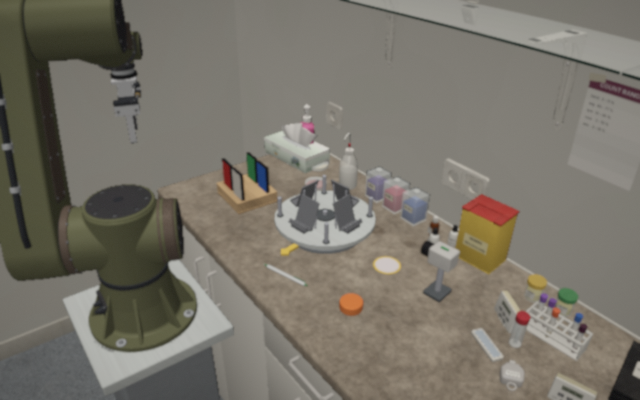

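View pics/top0.png

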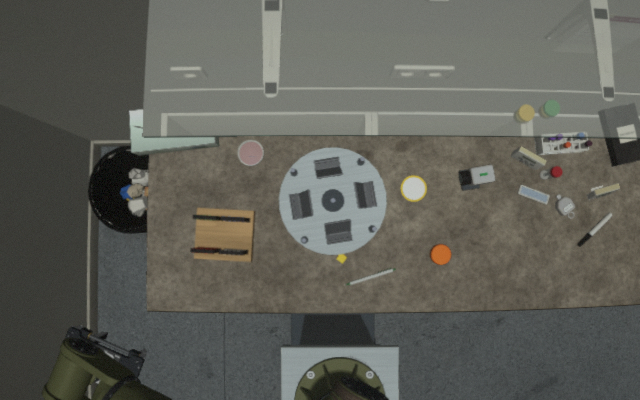

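The scene shows the four tiles (red, light, green and blue) in the rack at about (245,178). The turntable is at (325,218), the arrow at (289,249), the spot at (387,265) and the disc at (351,303). In the top view the table centre is near (333,201), the arrow (342,258), the spot (413,188), the disc (441,255) and the rack (224,235).

Run:
```python
from h import *
for n in("top","scene"):
    c=dict(np.load(n+"0.npz")); W=cloud(c); f=c["frame"]; hsv=cv2.cvtColor(f,cv2.COLOR_RGB2HSV)
    H,S,V=[hsv[...,i].astype(int) for i in range(3)]
    X,Y,Z=W[...,0],W[...,1],W[...,2]
    def rep(name,m):
        m=m&np.isfinite(Z)
        nn,l,st,ce=cv2.connectedComponentsWithStats(m.astype(np.uint8))
        for i in range(1,nn):
            if st[i,4]>=15:
                P=W[l==i]; print(n,name,st[i,4],ce[i].round(0),"med",np.median(P,0).round(1),"midrange",((np.percentile(P,2,0)+np.percentile(P,98,0))/2).round(1),"ext",np.ptp(P,axis=0).round(0))
    B=(X>250)&(X<800)&(Y<400)&(Y>-300)
    rep("orange",B&(H<14)&(S>170)&(V>120)&(Z<60))
    rep("yellow",B&(H>18)&(H<33)&(S>120)&(V>120)&(Z<30))
    rep("disc table",B&(abs(Z-50)<6)&(Y<180)&(Y>-110))
    rep("posts",B&(Z>98)&(Z<116)&(Y<180)&(Y>-110))
    rep("easeltop",B&(Z>116)&(Z<150)&(Y<180)&(Y>-110))
    rep("tiles",B&(Z>100)&(Z<130)&(Y>180)&(Y<420))
    rep("racktop",B&(abs(Z-38)<5)&(Y>180)&(Y<420))
    for nm,m in(("red",((H<8)|(H>172))&(S>120)),("green",(H>40)&(H<85)&(S>100)),("blue",(H>100)&(H<130)&(S>120)),("white",(S<50)&(V>120))):
        rep(nm,B&m&(Z>45)&(Z<130)&(Y>180)&(Y<400))
```

```text
top orange 310 [440. 254.] med [ 399.4 -271.6   24.2] midrange [ 399.5 -271.8   23.6] ext [51. 52. 16.]
top yellow 123 [413. 188.] med [ 575.6 -204.7    1.2] midrange [ 578.3 -205.7    0.8] ext [72. 71. 17.]
top yellow 63 [341. 258.] med [390.   -6.3   8.5] midrange [388.6  -7.4   7. ] ext [24. 27. 19.]
top disc table 6330 [331. 201.] med [540.6  23.1  49.7] midrange [542.5  22.6  50. ] ext [282. 270.  12.]
top posts 19 [362. 159.] med [643.6 -56.  110.4] midrange [643.6 -56.2 108.2] ext [ 9. 10. 13.]
top posts 20 [292. 170.] med [615.7 120.1 109.4] midrange [615.8 120.3 109. ] ext [11. 10. 10.]
top posts 49 [328. 172.] med [610.3  29.6 106.2] midrange [610.7  29.5 106.8] ext [14. 63. 16.]
top posts 56 [360. 194.] med [554.  -48.8 106.6] midrange [553.  -49.2 107.2] ext [63. 13. 18.]
top posts 64 [306. 203.] med [531.6  85.2 107.7] midrange [531.7  86.3 107.3] ext [65. 15. 17.]
top posts 61 [337. 226.] med [475.1   7.9 107.4] midrange [475.3   9.  106.9] ext [15. 63. 18.]
top posts 17 [373. 229.] med [467.3 -82.4 110.5] midrange [468.5 -82.9 108.1] ext [ 8.  9. 16.]
top posts 21 [303
[... 4068 characters left out ...]
0.]
scene racktop 700 [246. 191.] med [451.2 277.2  38.4] midrange [449.6 303.5  38.2] ext [139. 169.  10.]
scene red 159 [227. 174.] med [408.8 335.7  85.2] midrange [408.5 339.5  84.9] ext [ 7. 55. 80.]
scene green 154 [252. 167.] med [493.2 332.   86.9] midrange [492.7 334.2  83.8] ext [10. 54. 78.]
scene blue 224 [261. 175.] med [489.6 267.9  86.1] midrange [492.3 275.1  84.2] ext [14. 78. 80.]
scene white 523 [309. 149.] med [745.5 367.4  60.5] midrange [742.2 364.5  83.8] ext [115.  76.  83.]
scene white 54 [341. 163.] med [738.1 188.6  88. ] midrange [741.9 189.4  87.5] ext [20. 20. 82.]
scene white 129 [236. 184.] med [405.1 271.7  81.9] midrange [405.1 272.   81.8] ext [ 7. 46. 74.]
```

```bash
cat >> h.py <<'E'
from scipy.spatial.transform import Rotation as R, Slerp
C=np.array([541.9,18.2]); YAW=np.radians(8.9)
def plan(pos,Rt,n=None,start=None,grip=-1):
    """rows (tool-frame) from the current (or given) pose to TCP pos, Rotation Rt"""
    if start is None:
        s=manip.read_state(); start=(s["eef_pos"],R.from_euler("xyz",s["eef_rot"]))
    p0,R0=start; pos=np.array(pos,float)
    rv=(R0.inv()*Rt).as_rotvec(); d=np.linalg.norm(pos-p0)
    n=n or int(np.ceil(max(d/38,np.degrees(np.linalg.norm(rv))/8.2,1)))
    rows=[]
    for i in range(n):
        a=R0*R.from_rotvec(rv*i/n)
        rows.append(np.r_[rv/n/(np.pi/4),a.inv().apply((pos-p0)/n)/40,grip].round(3).tolist())
    for k in range(0,n,5): print("[["+",".join(str([0 if abs(v)<.0015 else v for v in r]).replace(" ","") for r in rows[k:k+5])+"]]")
    return pos,Rt
def down(yaw): return R.from_euler("xyz",[np.pi,0,yaw])
E
python3 - <<'E'
from h import *
for n in("top","scene"):
    c=dict(np.load(n+"0.npz")); W=cloud(c)
    q=W[...,:2]-C; cs,sn=np.cos(YAW),np.sin(YAW)
    xs=q[...,0]*cs+q[...,1]*sn; ys=-q[...,0]*sn+q[...,1]*cs; Z=W[...,2]
    for name,r,t in(("load",-xs,ys),("cam",-ys,xs),("far",xs,ys),("left",ys,xs)):
        m=(abs(t)<28)&(r>45)&(r<110)&(Z>72)&(Z<122)
        if m.sum()<20: continue
        # front surface: max r at each z -> robust line r = a - b*(z-62)
        z=Z[m];rr=r[m]; A=np.c_[np.ones(z.size),z-62]; w=np.ones(z.size,bool)
        for _ in range(6):
            k=np.linalg.lstsq(A[w],rr[w],rcond=None)[0]; e=rr-A@k; w=abs(e)<3
        rf=np.median(rr[w]+np.tan(np.radians(20))*(z[w]-62))
        print(n,name,m.sum(),w.sum(),"r0",k[0].round(1),"slope",k[1].round(3),"r0 fixed",rf.round(1))
print("above red"); s=plan([415,343,330],down(np.radians(86.8)))
E
```

```text
top load 215 160 r0 84.4 slope -0.372 r0 fixed 84.1
top cam 168 122 r0 85.1 slope -0.371 r0 fixed 85.0
top far 167 114 r0 85.7 slope -0.365 r0 fixed 85.6
top left 205 148 r0 84.8 slope -0.361 r0 fixed 85.0
scene load 358 255 r0 84.0 slope -0.403 r0 fixed 82.6
scene cam 347 240 r0 85.2 slope -0.392 r0 fixed 84.1
scene far 159 107 r0 83.1 slope -0.383 r0 fixed 82.3
scene left 144 106 r0 81.5 slope -0.387 r0 fixed 80.7
above red
[[[0,0,0.179,-0.738,-0.227,0.206,-1.0],[0,0,0.179,-0.763,-0.121,0.206,-1.0],[0,0,0.179,-0.772,-0.014,0.206,-1.0],[0,0,0.179,-0.767,0.095,0.206,-1.0],[0,0,0.179,-0.746,0.201,0.206,-1.0]]]
[[[0,0,0.179,-0.71,0.303,0.206,-1.0],[0,0,0.179,-0.661,0.4,0.206,-1.0],[0,0,0.179,-0.599,0.488,0.206,-1.0],[0,0,0.179,-0.525,0.567,0.206,-1.0]]]
```

step_arm([
  [[0, 0, 0.179, -0.738, -0.227, 0.206, -1], [0, 0, 0.179, -0.763, -0.121, 0.206, -1], [0, 0, 0.179, -0.772, -0.014, 0.206, -1], [0, 0, 0.179, -0.767, 0.095, 0.206, -1], [0, 0, 0.179, -0.746, 0.201, 0.206, -1]],
])

```text
clock: 0.6
eef_pos: [318.3, 418.1, 362.9]
eef_rot: [-3.141, 0.0, 2.069]
wrist_force: [0.2, -0.0, -0.0]
finger_gap: 94.1
finger_force: 0.0
```

step_arm([
  [[0, 0, 0.179, -0.71, 0.303, 0.206, -1], [0, 0, 0.179, -0.661, 0.4, 0.206, -1], [0, 0, 0.179, -0.599, 0.488, 0.206, -1], [0, 0, 0.179, -0.525, 0.567, 0.206, -1], [0, 0, 0, 0, 0, 0, -1]],
])

```text
clock: 1.1
eef_pos: [416.7, 340.9, 329.1]
eef_rot: [-3.14, 0.002, 1.505]
wrist_force: [-0.5, 0.2, -0.8]
finger_gap: 94.0
finger_force: 0.0
```

step_arm([
  [[0, 0, 0, 0, 0, 0, -1], [0, 0, 0, 0, 0, 0, -1]],
])

```text
clock: 1.3
eef_pos: [414.3, 343.4, 330.7]
eef_rot: [-3.141, -0.0, 1.515]
wrist_force: [-0.1, -0.0, -0.2]
finger_gap: 93.7
finger_force: 0.0
```

Run:
```python
from h import *
s=manip.read_state(); print(s["clock"],s["eef_pos"],s["eef_rot"],s["finger_gap"],s["joints"].round(2))
plan([415,343,289],down(np.radians(86.8)))
```

```text
1.3 [414.27591469 343.35785323 330.65539239] [-3.14149728e+00 -1.11934137e-04  1.51499057e+00] 93.70998765240896 [0.62 0.35 1.64 0.   1.16 0.68]
[[[0,0,0,-0.004,0.009,0.521,-1.0],[0,0,0,-0.004,0.009,0.521,-1.0]]]
```

step_arm([
  [[0, 0, 0, 0, 0, 0.52, -1], [0, 0, 0, 0, 0, 0.52, -1], [0, 0, 0, 0, 0, 0, -1], [0, 0, 0, 0, 0, 0, 1], [0, 0, 0, 0, 0, 0, 1]],
], newtons=30)

```text
clock: 1.8
eef_pos: [414.8, 343.3, 290.2]
eef_rot: [3.14, -0.001, 1.514]
wrist_force: [0.4, -0.3, 0.5]
finger_gap: 81.3
finger_force: 0.0
```

step_arm([
  [[0, 0, 0, 0, 0, 0, 1], [0, 0, 0, 0, 0, 0, 1], [0, 0, 0, 0, 0, 0, 1], [0, 0, 0, 0, 0, 0, 1], [0, 0, 0, 0, 0, 0, 1]],
])

```text
clock: 2.3
eef_pos: [414.9, 342.8, 288.9]
eef_rot: [3.142, 0.0, 1.512]
wrist_force: [-0.4, -0.3, -0.1]
finger_gap: 41.7
finger_force: 0.0
```

step_arm([
  [[0, 0, 0, 0, 0, 0, 1], [0, 0, 0, 0, 0, 0, 1], [0, 0, 0, 0, 0, 0, 1], [0, 0, 0, 0, 0, 0, 1], [0, 0, 0, 0, 0, 0, 1]],
])

```text
clock: 2.8
eef_pos: [414.6, 342.8, 288.8]
eef_rot: [-3.14, 0.0, 1.513]
wrist_force: [-4.1, 0.3, 1.8]
finger_gap: 9.6
finger_force: 29.9
```

step_arm([
  [[0, 0, 0, 0, 0, -0.3, 1], [0, 0, 0, 0, 0, -0.9, 1], [0, 0, 0, 0, 0, -0.9, 1], [0, 0, 0, 0, 0, -0.9, 1], [0, 0, 0, 0, 0, -0.5, 1]],
])

```text
clock: 3.3
eef_pos: [414.7, 342.6, 432.9]
eef_rot: [3.138, -0.003, 1.512]
wrist_force: [-0.2, 0.2, -2.3]
finger_gap: 9.8
finger_force: 30.0
```

step_arm([
  [[0, 0, 0, 0, 0, 0, 1], [0, 0, 0, 0, 0, 0, 1]],
])

```text
clock: 3.5
eef_pos: [414.8, 342.7, 428.4]
eef_rot: [3.142, 0.0, 1.512]
wrist_force: [0.2, -0.3, -1.9]
finger_gap: 10.0
finger_force: 30.0
```

```bash
cat >> h.py <<'E'
R0E=84.5
def easel(dyaw=0):
    """rotation of the easel frame at the load stop and its origin"""
    a=YAW+np.pi+dyaw; o=np.array([np.cos(a),np.sin(a),0]); u=np.array([0,0,1.])
    t=np.radians(20); ex=o*np.cos(t)+u*np.sin(t); ez=-o*np.sin(t)+u*np.cos(t); ey=np.cross(ez,ex)
    return np.c_[ex,ey,ez], np.r_[C,0]+o*R0E+u*62
def tcp_easel(x,y,z,dyaw=0):
    """TCP pose with the tool pointing down the slope, closing across the tile; tool at easel coords"""
    E,O=easel(dyaw); ty=-E[:,0]; tz=-E[:,2]; tx=np.cross(ty,tz)
    return O+E@np.array([x,y,z]), R.from_matrix(np.c_[tx,ty,tz])
E
python3 - <<'E'
from h import *
s=manip.read_state(); print(s["clock"],s["eef_pos"],s["eef_rot"],s["finger_gap"],s["wrist_force"],s["moment"])
p,Rr=tcp_easel(8,0,281+60); print(p,Rr.as_euler("xyz"))
st=plan(p,Rr,grip=1)
print("then"); p2,_=tcp_easel(8,0,281+3); print(p2)
E
```

```text
3.5 [414.76900258 342.68715646 428.44340955] [3.14156659e+00 1.84198088e-04 1.51247421e+00] 9.96061633055402 [ 0.17171501 -0.2552172  -1.94304245] [-0.01496422  0.11051851 -0.03951091]
[566.21500422  22.00762805 385.17134483] [-2.7925268   0.          1.72613063]
[[[0.044,-0.005,-0.027,-0.778,0.425,0.108,1.0],[0.044,-0.005,-0.027,-0.787,0.412,0.097,1.0],[0.044,-0.005,-0.027,-0.795,0.398,0.086,1.0],[0.044,-0.005,-0.027,-0.803,0.384,0.075,1.0],[0.044,-0.005,-0.027,-0.811,0.369,0.065,1.0]]]
[[[0.044,-0.005,-0.027,-0.818,0.354,0.055,1.0],[0.044,-0.005,-0.027,-0.825,0.339,0.046,1.0],[0.044,-0.005,-0.027,-0.832,0.323,0.038,1.0],[0.044,-0.005,-0.027,-0.839,0.306,0.03,1.0],[0.044,-0.005,-0.027,-0.845,0.289,0.023,1.0]]]
then
[546.95458025  18.99152614 331.60886545]
```

step_arm([
  [[0.044, -0.005, -0.027, -0.778, 0.425, 0.108, 1], [0.044, -0.005, -0.027, -0.787, 0.412, 0.097, 1], [0.044, -0.005, -0.027, -0.795, 0.398, 0.086, 1], [0.044, -0.005, -0.027, -0.803, 0.384, 0.075, 1], [0.044, -0.005, -0.027, -0.811, 0.369, 0.065, 1]],
])

```text
clock: 4.0
eef_pos: [491.0, 181.0, 405.5]
eef_rot: [-2.964, 0.011, 1.621]
wrist_force: [0.3, 0.2, -1.0]
finger_gap: 9.8
finger_force: 30.0
```

step_arm([
  [[0.044, -0.005, -0.027, -0.818, 0.354, 0.055, 1], [0.044, -0.005, -0.027, -0.825, 0.339, 0.046, 1], [0.044, -0.005, -0.027, -0.832, 0.323, 0.038, 1], [0.044, -0.005, -0.027, -0.839, 0.306, 0.03, 1], [0.044, -0.005, -0.027, -0.845, 0.289, 0.023, 1]],
])

```text
clock: 4.5
eef_pos: [566.8, 20.6, 384.0]
eef_rot: [-2.79, 0.001, 1.728]
wrist_force: [0.7, 0.2, -1.6]
finger_gap: 9.4
finger_force: 30.0
```

step_arm([
  [[0, 0, 0, 0, 0, 0, 1], [0, 0, 0, 0, 0, 0, 1], [0, 0, 0, 0, 0, 0, 1]],
])

```text
clock: 4.8
eef_pos: [566.2, 22.8, 385.3]
eef_rot: [-2.794, 0.002, 1.728]
wrist_force: [1.0, -0.1, -0.8]
finger_gap: 9.9
finger_force: 30.0
```

Run:
```python
from h import *
s=manip.read_state(); print(s["clock"],s["eef_pos"],s["eef_rot"],s["finger_gap"],s["joints"].round(2))
p,Rr=tcp_easel(8,0,281+60); plan(p,Rr,grip=1)
a=optics.camera("top"); b=optics.camera("scene")
cv2.imwrite("pics/v1.png",np.vstack([cv2.resize(a["frame"][120:300,230:460],(766,300))if 0 else cv2.resize(b["frame"][100:270,210:430],(770,595))])[...,::-1])
```

```text
4.8 [566.22675259  22.8496881  385.28698356] [-2.79369322e+00  1.77480991e-03  1.72756192e+00] 9.876463064919479 [-0.02  0.41  1.43 -0.06  1.65 -0.17]
[[[0,0.003,0,-0.021,-0.002,0.004,1.0]]]
```

View pics/v1.png

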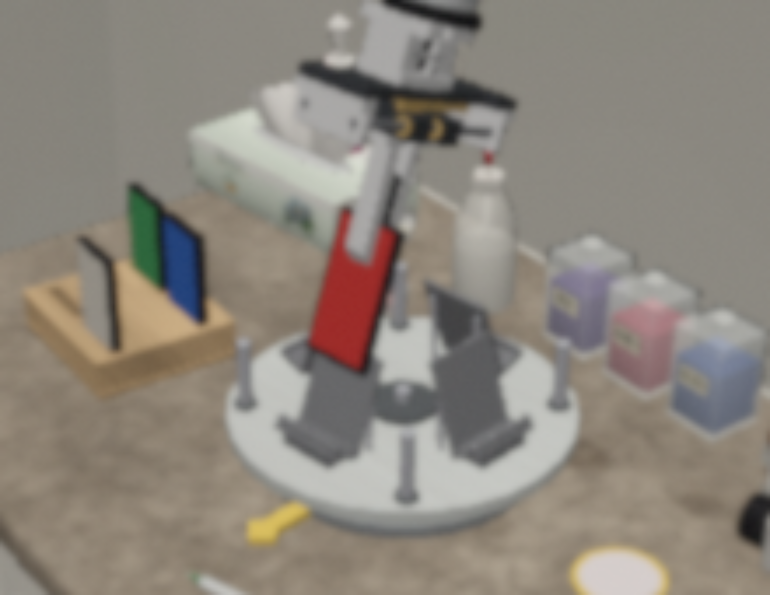

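The red tile hangs over easel 1 at crop position (350,290), parallel to the slope and centred on the plate. I'll lower it.

step_arm([
  [[0, 0, 0, -0.02, 0, 0.5, 1], [0, 0, 0, 0, 0, 0.5, 1], [0, 0, 0, 0, 0, 0.3, 1], [0, 0, 0, 0, 0, 0.1, 1], [0, 0, 0, 0, 0, 0, 1]],
])

```text
clock: 5.4
eef_pos: [547.8, 18.5, 333.5]
eef_rot: [-2.794, 0.002, 1.727]
wrist_force: [0.7, 0.1, -0.9]
finger_gap: 9.4
finger_force: 30.0
```

step_arm([
  [[0, 0, 0, 0, 0, 0.03, 1], [0, 0, 0, 0, 0, 0, 1], [0, 0, 0, 0, 0, 0, 1]],
])

```text
clock: 5.7
eef_pos: [547.5, 18.2, 332.6]
eef_rot: [-2.795, 0.002, 1.727]
wrist_force: [0.6, 0.1, -0.9]
finger_gap: 10.2
finger_force: 30.0
```

step_arm([
  [[0, 0, 0, 0, 0, 0.04, 1], [0, 0, 0, 0, 0, 0.03, 1], [0, 0, 0, 0, 0, 0, 1], [0, 0, 0, 0, 0, 0, 1]],
])

```text
clock: 6.1
eef_pos: [546.5, 18.0, 329.5]
eef_rot: [-2.794, 0.002, 1.727]
wrist_force: [0.0, -0.4, -1.4]
finger_gap: 9.2
finger_force: 30.0
```

```bash
cat >> h.py <<'E'
def inE(P,dyaw=0):
    E,O=easel(dyaw); return (P-O)@E
def tilelook(n,hue):
    """pixels of a tile colour near the table in easel (load) coords"""
    c=optics.camera(n); W=cloud(c); hsv=cv2.cvtColor(c["frame"],cv2.COLOR_RGB2HSV).astype(int); H,S,V=[hsv[...,i] for i in range(3)]
    q={"red":((H<8)|(H>172))&(S>120),"green":(H>40)&(H<85)&(S>100),"blue":(H>100)&(H<130)&(S>120),"white":(S<45)&(V>120)}[hue]
    L=inE(W); m=q&(abs(L[...,1])<45)&(L[...,0]>-5)&(L[...,0]<40)&(L[...,2]>2)&(L[...,2]<160)
    P=L[m]; print(n,hue,m.sum(),"lo",np.percentile(P,2,0).round(1),"med",np.median(P,0).round(1),"hi",np.percentile(P,98,0).round(1))
    A=np.c_[P[:,1:],np.ones(len(P))]; k=np.linalg.lstsq(A,P[:,0],rcond=None)[0]; print("  face x vs y,z slopes",k[:2].round(3),"x at z=57",(k[1]*57+k[2]).round(1))
    return c
E
python3 - <<'E'
from h import *
s=manip.read_state(); print(inE(s["eef_pos"]),s["wrist_force"])
tilelook("scene","red")
E
```

```text
[  7.87767012   0.87391708 281.84580981] [ 0.03525032 -0.36073482 -1.41668224]
scene red 544 lo [  7.3 -27.3   9.4] med [11.4  3.7 53.3] hi [ 15.6  28.5 111.6]
  face x vs y,z slopes [ 0.003 -0.001] x at z=57 11.4
```

step_arm([
  [[0, 0, 0, 0, 0.04, 0.03, 1], [0, 0, 0, 0, 0, 0.02, 1], [0, 0, 0, 0, 0, 0, 1], [0, 0, 0, 0, 0, 0, 1]],
])

```text
clock: 6.55
eef_pos: [547.5, 18.1, 328.2]
eef_rot: [-2.796, 0.002, 1.727]
wrist_force: [0.6, -0.1, 9.6]
finger_gap: 9.8
finger_force: 30.0
```

step_arm([
  [[0, 0, 0, 0, 0, -0.02, 0.6], [0, 0, 0, 0, 0, 0, 0.5], [0, 0, 0, 0, 0, 0, 0.4], [0, 0, 0, 0, 0, 0, 0.4], [0, 0, 0, 0, 0, 0, 0.4]],
])

```text
clock: 7.05
eef_pos: [547.5, 18.2, 327.8]
eef_rot: [-2.794, 0.002, 1.727]
wrist_force: [0.0, -0.3, 0.3]
finger_gap: 28.0
finger_force: 0.0
```

step_arm([
  [[0, 0, 0, 0, 0, -0.2, 0.4], [0, 0, 0, 0, 0, -0.6, 0.4], [0, 0, 0, 0, 0, -0.9, 0.4], [0, 0, 0, 0, 0, -0.5, 0.4], [0, 0, 0, 0, 0, 0, 0.4]],
])

```text
clock: 7.55
eef_pos: [577.6, 23.2, 413.6]
eef_rot: [-2.799, 0.003, 1.727]
wrist_force: [-0.1, -0.4, 0.5]
finger_gap: 28.2
finger_force: 0.0
```

```bash
cat >> h.py <<'E'
def posts():
    """table angle from post tops"""
    out=[]
    for n in("top","scene"):
        W=cloud(optics.camera(n)); q=W[...,:2]-C; r=np.hypot(q[...,0],q[...,1]); Z=W[...,2]
        m=(abs(r-126)<9)&(Z>75)&(Z<115); a=np.degrees(np.arctan2(q[...,1],q[...,0])[m]-YAW)
        e=(a+360-45)%90; e=(e+45)%90-45
        h=np.histogram(e,90,(-45,45))[0]; k=np.argmax(h)-44.5; e=e[abs((e-k+45)%90-45)<6]
        out.append((n,len(e),round(float(np.median(e)),1)))
    print("table deg",out)
E
python3 - <<'E'
from h import *
s=manip.read_state(); print(inE(s["eef_pos"]),s["wrist_force"],s["finger_gap"])
tilelook("scene","red"); posts()
# post cage pose: 
a=YAW+np.radians(135); P=np.r_[C,0]+126*np.array([np.cos(a),np.sin(a),0]); print("post",P)
p=P+[0,0,178+100]; ps=a-np.pi
mid=plan(p+[0,0,70],down(ps+np.radians(8)),grip=.4)
print(np.degrees(ps))
E
```

```text
[  6.98611803   0.6222504  371.57200858] [-0.13897362 -0.39287243  0.53600679] 28.17709958106548
scene red 667 lo [  4.2 -27.8   8.1] med [ 8.9  1.7 61.2] hi [ 12.9  28.7 113.1]
  face x vs y,z slopes [ 0.004 -0.015] x at z=57 8.8
table deg [('top', 45, 0.2), ('scene', 212, 0.2)]
post [440.09327463  92.43874103   0.        ]
[[[-0.015,0.031,0.174,0.141,-0.15,0.156,0.4],[-0.015,0.031,0.174,0.115,-0.169,0.158,0.4],[-0.015,0.031,0.174,0.087,-0.185,0.158,0.4],[-0.015,0.031,0.174,0.057,-0.197,0.157,0.4],[-0.015,0.031,0.174,0.026,-0.204,0.156,0.4]]]
[[[-0.015,0.031,0.174,-0.006,-0.207,0.154,0.4],[-0.015,0.031,0.174,-0.038,-0.206,0.151,0.4],[-0.015,0.031,0.174,-0.07,-0.2,0.147,0.4],[-0.015,0.031,0.174,-0.1,-0.19,0.143,0.4],[-0.015,0.031,0.174,-0.129,-0.176,0.138,0.4]]]
[[[-0.015,0.031,0.174,-0.155,-0.159,0.132,0.4],[-0.015,0.031,0.174,-0.178,-0.137,0.127,0.4],[-0.015,0.031,0.174,-0.198,-0.113,0.121,0.4],[-0.015,0.031,0.174,-0.215,-0.086,0.114,0.4],[-0.015,0.031,0.174,-0.227,-0.057,0.108,0.4]]]
[[[-0.015,0.031,0.174,-0.236,-0.026,0.102,0.4]]]
-36.099999999999994
```

step_arm([
  [[-0.015, 0.031, 0.174, 0.141, -0.15, 0.156, 0.4], [-0.015, 0.031, 0.174, 0.115, -0.169, 0.158, 0.4], [-0.015, 0.031, 0.174, 0.087, -0.185, 0.158, 0.4], [-0.015, 0.031, 0.174, 0.057, -0.197, 0.157, 0.4], [-0.015, 0.031, 0.174, 0.026, -0.204, 0.156, 0.4]],
])

```text
clock: 8.2
eef_pos: [533.7, 44.9, 389.9]
eef_rot: [-2.888, 0.093, 1.032]
wrist_force: [0.3, 0.1, -0.6]
finger_gap: 28.3
finger_force: 0.0
```

step_arm([
  [[-0.015, 0.031, 0.174, -0.006, -0.207, 0.154, 0.4], [-0.015, 0.031, 0.174, -0.038, -0.206, 0.151, 0.4], [-0.015, 0.031, 0.174, -0.07, -0.2, 0.147, 0.4], [-0.015, 0.031, 0.174, -0.1, -0.19, 0.143, 0.4], [-0.015, 0.031, 0.174, -0.129, -0.176, 0.138, 0.4]],
])

```text
clock: 8.7
eef_pos: [490.9, 66.5, 370.8]
eef_rot: [-3.02, 0.101, 0.335]
wrist_force: [0.1, 0.1, -0.2]
finger_gap: 27.6
finger_force: 0.0
```

step_arm([
  [[-0.015, 0.031, 0.174, -0.155, -0.159, 0.132, 0.4], [-0.015, 0.031, 0.174, -0.178, -0.137, 0.127, 0.4], [-0.015, 0.031, 0.174, -0.198, -0.113, 0.121, 0.4], [-0.015, 0.031, 0.174, -0.215, -0.086, 0.114, 0.4], [-0.015, 0.031, 0.174, -0.227, -0.057, 0.108, 0.4]],
])

```text
clock: 9.2
eef_pos: [448.1, 88.2, 351.6]
eef_rot: [-3.126, 0.023, -0.356]
wrist_force: [-0.6, 0.2, 0.1]
finger_gap: 28.2
finger_force: 0.0
```

step_arm([
  [[-0.015, 0.031, 0.174, -0.236, -0.026, 0.102, 0.4], [0, 0, 0, 0, 0, 0, 0.4], [0, 0, 0, 0, 0, 0, 0.4]],
])

```text
clock: 9.5
eef_pos: [440.3, 92.4, 348.6]
eef_rot: [-3.138, 0.0, -0.483]
wrist_force: [-0.2, 0.9, -0.1]
finger_gap: 28.3
finger_force: 0.0
```

```bash
cat >> h.py <<'E'
def cage(dz=0,off=8,th=0,grip=.4):
    a=YAW+np.radians(135+th); P=np.r_[C,0]+126*np.array([np.cos(a),np.sin(a),0])
    return plan(P+[0,0,278+dz],down(a-np.pi+np.radians(off)),grip=grip)
E
python3 - <<'E'
from h import *
s=manip.read_state(); print(s["clock"],s["eef_pos"],s["eef_rot"],s["joints"].round(2))
cage(0)
E
```

```text
9.5 [440.32537845  92.3560033  348.60527965] [-3.13788024e+00  2.63707450e-04 -4.82752288e-01] [0.12 0.14 1.86 0.   1.14 2.18]
[[[-0.002,0,0.005,-0.003,0.004,0.883,0.4],[-0.002,0,0.005,-0.003,0.002,0.883,0.4]]]
```

step_arm([
  [[0, 0, 0.005, 0, 0, 0.5, 0.4], [0, 0, 0.005, 0, 0, 0.7, 0.4], [0, 0, 0, 0, 0, 0.56, 0.4], [0, 0, 0, 0, 0, 0, 0.4], [0, 0, 0, 0, 0, 0, 0.4]],
])

```text
clock: 10.0
eef_pos: [441.0, 92.5, 279.0]
eef_rot: [-3.138, -0.0, -0.493]
wrist_force: [0.9, 0.4, 0.9]
finger_gap: 28.4
finger_force: 0.0
```

step_arm([
  [[0, 0, -0.05, -0.012, 0.123, 0, 0.4], [0, 0, -0.05, -0.012, 0.123, 0, 0.4], [0, 0, -0.1, -0.025, 0.246, 0, 0.4], [0, 0, -0.1, -0.025, 0.246, 0, 0.4], [0, 0, -0.1, -0.025, 0.246, 0, 0.4]],
])

```text
clock: 10.5
eef_pos: [422.9, 57.2, 280.1]
eef_rot: [-3.137, -0.005, -0.176]
wrist_force: [1.7, 1.8, 0.5]
finger_gap: 28.3
finger_force: 0.7
```

Run:
```python
from h import *
s=manip.read_state(); print(s["clock"],s["eef_pos"],s["eef_rot"],s["wrist_force"])
q=s["eef_pos"][:2]-C; print(np.hypot(*q),np.degrees(np.arctan2(q[1],q[0])-YAW)-135); posts()
```

```text
10.5 [422.92804828  57.24303879 280.06938049] [-3.13714935 -0.00468725 -0.17630914] [1.69085683 1.78945481 0.5126416 ]
125.21455256150631 17.931709983175182
table deg [('top', 71, 14.7), ('scene', 199, 15.0)]
```

step_arm([
  [[0, 0, -0.1, -0.025, 0.246, 0, 0.4], [0, 0, -0.1, -0.025, 0.246, 0, 0.4], [0, 0, -0.1, -0.025, 0.246, 0, 0.4], [0, 0, -0.1, -0.025, 0.246, 0, 0.4], [0, 0, -0.1, -0.025, 0.246, 0, 0.4]],
])

```text
clock: 11.1
eef_pos: [416.9, 8.7, 279.3]
eef_rot: [-3.139, -0.005, 0.213]
wrist_force: [1.2, 1.7, -0.5]
finger_gap: 28.2
finger_force: 0.6
```

step_arm([
  [[0, 0, -0.1, -0.025, 0.246, 0, 0.4], [0, 0, -0.1, -0.025, 0.246, 0, 0.4], [0, 0, -0.1, -0.025, 0.246, 0, 0.4], [0, 0, -0.1, -0.025, 0.246, 0, 0.4], [0, 0, -0.1, -0.025, 0.246, 0, 0.4]],
])

```text
clock: 11.6
eef_pos: [430.0, -38.8, 279.1]
eef_rot: [-3.142, -0.005, 0.606]
wrist_force: [0.4, -0.4, -0.4]
finger_gap: 28.4
finger_force: 0.2
```

step_arm([
  [[0, 0, -0.1, -0.025, 0.246, 0, 0.4], [0, 0, -0.1, -0.025, 0.246, 0, 0.4], [0, 0, -0.1, -0.025, 0.246, 0, 0.4], [0, 0, -0.1, -0.025, 0.246, 0, 0.4], [0, 0, -0.05, -0.012, 0.123, 0, 0.4]],
])

```text
clock: 12.1
eef_pos: [456.9, -74.4, 279.1]
eef_rot: [3.14, -0.005, 0.959]
wrist_force: [-1.0, 0.3, -0.9]
finger_gap: 28.3
finger_force: 0.0
```

step_arm([
  [[0, 0, -0.05, -0.012, 0.123, 0, 0.4], [0, 0, 0, 0, 0, 0, 0.4], [0, 0, 0, 0, 0, 0, 0.4], [0, 0, 0, 0, 0, 0, 0.4], [0, 0, 0, 0, 0, 0, 0.4]],
])

```text
clock: 12.6
eef_pos: [459.7, -77.1, 278.3]
eef_rot: [3.141, -0.004, 0.996]
wrist_force: [0.2, -1.2, -0.3]
finger_gap: 28.3
finger_force: 0.0
```

Run:
```python
from h import *
s=manip.read_state(); print(s["clock"],s["eef_pos"],s["eef_rot"],s["wrist_force"])
q=s["eef_pos"][:2]-C; print(np.hypot(*q),np.degrees(np.arctan2(q[1],q[0])-YAW)%360-135); posts()
# to above green (497.2,338.3), via up
p,r=s["eef_pos"],R.from_euler("xyz",s["eef_rot"])
up=p+[0,0,112]
print("green"); plan([496.5,338.5,385],down(np.radians(86.8)),start=(up,r))
```

```text
12.6 [459.73811506 -77.12534038 278.32979916] [ 3.14065198 -0.00407955  0.99637444] [ 0.18649159 -1.22619581 -0.29593984]
125.84711302591278 85.34161304735696
table deg [('top', 70, -3.4), ('scene', 175, -2.8)]
green
[[[0,0,-0.06,0.838,-0.443,0.015,-1.0],[0,0,-0.06,0.858,-0.403,0.015,-1.0],[0,0,-0.06,0.876,-0.362,0.015,-1.0],[0,0,-0.06,0.892,-0.321,0.014,-1.0],[0,0,-0.06,0.907,-0.278,0.014,-1.0]]]
[[[0,0,-0.06,0.919,-0.235,0.014,-1.0],[0,0,-0.06,0.929,-0.192,0.014,-1.0],[0,0,-0.06,0.937,-0.148,0.013,-1.0],[0,0,-0.06,0.943,-0.103,0.013,-1.0],[0,0,-0.06,0.946,-0.059,0.013,-1.0]]]
[[[0,0,-0.06,0.948,-0.014,0.012,-1.0]]]
```

step_arm([
  [[0, 0, 0, 0, 0, -0.4, 0.4], [0, 0, 0, 0, 0, -0.8, 0.4], [0, 0, 0, 0, 0, -0.9, 0.4], [0, 0, 0, 0, 0, -0.7, 0.4], [0, 0, 0, 0, 0, 0, 0.4]],
])

```text
clock: 13.2
eef_pos: [459.6, -77.6, 393.6]
eef_rot: [3.135, -0.006, 0.997]
wrist_force: [-0.2, 0.2, -1.2]
finger_gap: 28.7
finger_force: 0.0
```

step_arm([
  [[0, 0, -0.06, 0.838, -0.443, 0.015, -1], [0, 0, -0.06, 0.858, -0.403, 0.015, -1], [0, 0, -0.06, 0.876, -0.362, 0.015, -1], [0, 0, -0.06, 0.892, -0.321, 0.014, -1], [0, 0, -0.06, 0.907, -0.278, 0.014, -1]],
])

```text
clock: 13.7
eef_pos: [475.8, 112.8, 386.9]
eef_rot: [3.141, -0.003, 1.234]
wrist_force: [0.9, -0.7, -0.5]
finger_gap: 64.8
finger_force: 0.0
```

step_arm([
  [[0, 0, -0.06, 0.919, -0.235, 0.014, -1], [0, 0, -0.06, 0.929, -0.192, 0.014, -1], [0, 0, -0.06, 0.937, -0.148, 0.013, -1], [0, 0, -0.06, 0.943, -0.103, 0.013, -1], [0, 0, -0.06, 0.946, -0.059, 0.013, -1]],
])

```text
clock: 14.2
eef_pos: [492.4, 301.9, 384.6]
eef_rot: [3.14, -0.003, 1.47]
wrist_force: [0.7, -0.1, -0.5]
finger_gap: 93.8
finger_force: 0.0
```

step_arm([
  [[0, 0, -0.06, 0.948, -0.014, 0.012, -1], [0, 0, 0, 0, 0, 0, -1], [0, 0, 0, 0, 0, 0, -1]],
])

```text
clock: 14.5
eef_pos: [495.8, 338.4, 384.0]
eef_rot: [3.141, -0.002, 1.516]
wrist_force: [-0.8, 0.1, -0.6]
finger_gap: 93.9
finger_force: 0.0
```

Run:
```python
from h import *
s=manip.read_state(); print(s["clock"],s["eef_pos"],s["eef_rot"],s["joints"].round(2)); posts()
plan([496.5,338.5,289],down(np.radians(86.8)))
c=optics.camera("scene"); cv2.imwrite("pics/v2.png",cv2.resize(c["frame"][100:270,210:430],(660,510))[...,::-1])
```

```text
14.5 [495.76035296 338.37659162 383.98860869] [ 3.14056730e+00 -1.93451919e-03  1.51594499e+00] [0.54 0.43 1.4  0.   1.32 0.59]
table deg [('top', 89, -1.8), ('scene', 212, -1.9)]
[[[0,0,0,0.009,0.002,0.799,-1.0],[0,0,0,0.009,0.002,0.799,-1.0],[0,0,0,0.01,0.003,0.799,-1.0]]]
```

View pics/v2.png

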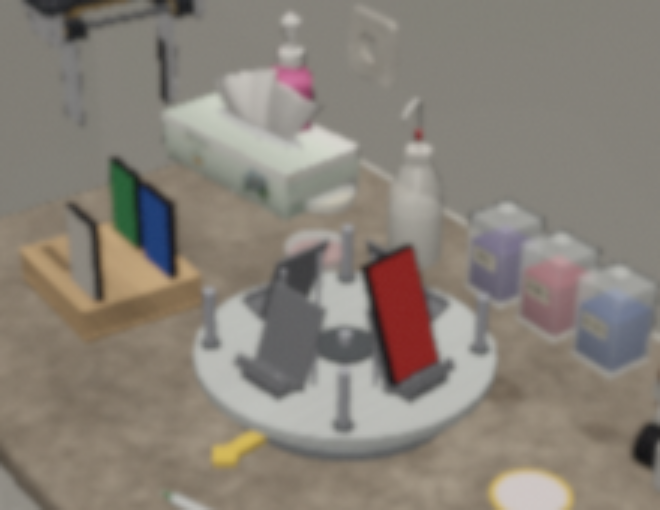

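The red tile is at the camera stop, crop position (402,315), leaning properly on its easel. Easel 2 is empty at the arrow, (285,335). Next is the green tile.

step_arm([
  [[0, 0, 0, 0, 0, 0.8, -1], [0, 0, 0, 0.01, 0, 0.8, -1], [0, 0, 0, 0.01, 0, 0.78, -1], [0, 0, 0, 0, 0, 0, -1], [0, 0, 0, 0, 0, 0, 1]],
])

```text
clock: 15.15
eef_pos: [496.6, 338.6, 291.2]
eef_rot: [3.139, -0.003, 1.514]
wrist_force: [-0.0, 0.5, 0.3]
finger_gap: 88.9
finger_force: 0.0
```

step_arm([
  [[0, 0, 0, 0, 0, 0, 1], [0, 0, 0, 0, 0, 0, 1], [0, 0, 0, 0, 0, 0, 1], [0, 0, 0, 0, 0, 0, 1], [0, 0, 0, 0, 0, 0, 1]],
])

```text
clock: 15.65
eef_pos: [496.3, 339.1, 290.5]
eef_rot: [3.139, -0.003, 1.515]
wrist_force: [0.1, -0.4, 0.3]
finger_gap: 49.1
finger_force: 0.0
```

step_arm([
  [[0, 0, 0, 0, 0, 0, 1], [0, 0, 0, 0, 0, 0, 1], [0, 0, 0, 0, 0, 0, 1], [0, 0, 0, 0, 0, 0, 1], [0, 0, 0, 0, 0, 0, 1]],
])

```text
clock: 16.15
eef_pos: [496.3, 339.1, 290.2]
eef_rot: [3.139, -0.003, 1.515]
wrist_force: [-0.4, 0.6, -0.1]
finger_gap: 9.4
finger_force: 30.0
```

step_arm([
  [[0, 0, 0, 0, 0, 0, 1], [0, 0, 0, 0, 0, 0, 1]],
])

```text
clock: 16.35
eef_pos: [496.3, 339.1, 290.2]
eef_rot: [3.139, -0.003, 1.515]
wrist_force: [-0.4, -0.1, -0.4]
finger_gap: 9.7
finger_force: 3.0
```

step_arm([
  [[0, 0, 0, 0, 0, 0, 1], [0, 0, 0, 0, 0, 0, 1], [0, 0, 0, 0, 0, 0, 1], [0, 0, 0, 0, 0, 0, 1], [0, 0, 0, 0, 0, 0, 1]],
], newtons=30)

```text
clock: 16.85
eef_pos: [496.3, 339.1, 290.2]
eef_rot: [3.139, -0.003, 1.515]
wrist_force: [0.3, 0.6, -0.9]
finger_gap: 9.7
finger_force: 30.0
```

step_arm([
  [[0, 0, 0, 0, 0, -0.3, 1], [0, 0, 0, 0, 0, -0.9, 1], [0, 0, 0, 0, 0, -0.9, 1], [0, 0, 0, 0, 0, -0.9, 1], [0, 0, 0, 0, 0, -0.5, 1]],
])

```text
clock: 17.35
eef_pos: [495.6, 338.5, 434.5]
eef_rot: [3.135, -0.006, 1.515]
wrist_force: [1.1, 0.5, -1.7]
finger_gap: 9.7
finger_force: 30.0
```

step_arm([
  [[0, 0, 0, 0, 0, 0, 1], [0, 0, 0, 0, 0, 0, 1]],
])

```text
clock: 17.55
eef_pos: [495.7, 338.6, 429.7]
eef_rot: [3.139, -0.003, 1.515]
wrist_force: [-0.3, -0.2, -1.4]
finger_gap: 10.0
finger_force: 30.0
```

Run:
```python
from h import *
s=manip.read_state(); print(s["clock"],s["eef_pos"],s["finger_gap"],s["finger_force"])
posts()
p,Rr=tcp_easel(8,0,282+60,np.radians(-1)); plan(p,Rr,grip=1)
```

```text
17.55 [495.7325684  338.58786993 429.70719765] 9.968122312549303 29.999743402004242
table deg [('top', 88, -1.8), ('scene', 212, -1.9)]
[[[0.049,-0.005,-0.027,-0.869,0.245,0.117,1.0],[0.049,-0.005,-0.027,-0.873,0.231,0.111,1.0],[0.049,-0.005,-0.027,-0.878,0.217,0.106,1.0],[0.049,-0.005,-0.027,-0.882,0.202,0.101,1.0],[0.049,-0.005,-0.027,-0.885,0.187,0.097,1.0]]]
[[[0.049,-0.005,-0.027,-0.889,0.172,0.093,1.0],[0.049,-0.005,-0.027,-0.892,0.156,0.091,1.0],[0.049,-0.005,-0.027,-0.895,0.141,0.088,1.0],[0.049,-0.005,-0.027,-0.897,0.125,0.087,1.0]]]
```

step_arm([
  [[0.049, -0.005, -0.027, -0.869, 0.245, 0.117, 1], [0.049, -0.005, -0.027, -0.873, 0.231, 0.111, 1], [0.049, -0.005, -0.027, -0.878, 0.217, 0.106, 1], [0.049, -0.005, -0.027, -0.882, 0.202, 0.101, 1], [0.049, -0.005, -0.027, -0.885, 0.187, 0.097, 1]],
])

```text
clock: 18.15
eef_pos: [535.4, 161.1, 404.9]
eef_rot: [-2.948, 0.007, 1.624]
wrist_force: [0.7, 0.2, -1.0]
finger_gap: 9.3
finger_force: 30.0
```

step_arm([
  [[0.049, -0.005, -0.027, -0.889, 0.172, 0.093, 1], [0.049, -0.005, -0.027, -0.892, 0.156, 0.091, 1], [0.049, -0.005, -0.027, -0.895, 0.141, 0.088, 1], [0.049, -0.005, -0.027, -0.897, 0.125, 0.087, 1], [0, 0, 0, 0, 0, 0, 1]],
])

```text
clock: 18.65
eef_pos: [567.3, 18.5, 385.5]
eef_rot: [-2.793, -0.001, 1.706]
wrist_force: [0.1, 0.2, -1.2]
finger_gap: 9.8
finger_force: 30.0
```

step_arm([
  [[0, 0, 0, 0, 0, 0, 1], [0, 0, 0, 0, 0, 0, 1]],
])

```text
clock: 18.85
eef_pos: [566.6, 22.5, 387.0]
eef_rot: [-2.797, -0.001, 1.709]
wrist_force: [0.0, 1.1, -0.8]
finger_gap: 9.7
finger_force: 30.0
```

Run:
```python
from h import *
s=manip.read_state(); d=np.radians(-1.8); print(s["clock"],inE(s["eef_pos"],d),s["finger_force"])
p,Rr=tcp_easel(8,0,282+3,d); plan(p,Rr,n=4,grip=1)
```

```text
18.85 [  8.21176516  -1.24565877 342.88710713] 29.999845325946808
[[[0,0,0.004,-0.006,0,0.362,1.0],[0,0,0.004,-0.007,0,0.362,1.0],[0,0,0.004,-0.007,0,0.362,1.0],[0,0,0.004,-0.007,0,0.362,1.0]]]
```

step_arm([
  [[0, 0, 0.004, -0.01, 0, 0.45, 1], [0, 0, 0.004, -0.01, 0, 0.5, 1], [0, 0, 0.004, -0.01, 0, 0.35, 1], [0, 0, 0.004, 0, 0, 0.15, 1], [0, 0, 0, 0, 0, 0, 1]],
])

```text
clock: 19.35
eef_pos: [547.3, 18.6, 332.5]
eef_rot: [-2.796, 0.003, 1.698]
wrist_force: [0.1, 0.2, -0.3]
finger_gap: 9.8
finger_force: 30.0
```

step_arm([
  [[0, 0, 0, 0, 0, 0.02, 1], [0, 0, 0, 0, 0.02, 0.02, 1], [0, 0, 0, 0, 0.02, 0.02, 1], [0, 0, 0, 0, 0, 0, 1], [0, 0, 0, 0, 0, 0, 1]],
])

```text
clock: 19.85
eef_pos: [548.2, 18.0, 330.8]
eef_rot: [-2.797, 0.003, 1.697]
wrist_force: [-2.7, 2.8, 6.1]
finger_gap: 9.9
finger_force: 30.0
```

Run:
```python
from h import *
s=manip.read_state(); d=np.radians(-1.8); print(s["clock"],inE(s["eef_pos"],d),s["wrist_force"]); tilelook("scene","green"); posts()
```

```text
19.85 [  6.66064292   0.96545351 283.65092774] [-2.70969622  2.84242254  6.11302073]
scene green 327 lo [  4.9 -44.   18.1] med [  9.  -28.1  66.9] hi [ 13.3   7.7 119.3]
  face x vs y,z slopes [0.035 0.001] x at z=57 9.9
table deg [('top', 69, 34.5), ('scene', 177, 34.4)]
```

Run:
```python
from h import *
c=optics.camera("scene"); t=optics.camera("top")
cv2.imwrite("pics/v3.png",np.hstack([cv2.resize(c["frame"][100:270,230:400],(400,400)),cv2.resize(t["frame"][130:270,263:403],(400,400))])[...,::-1])
```

```text
(no output)
```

View pics/v3.png

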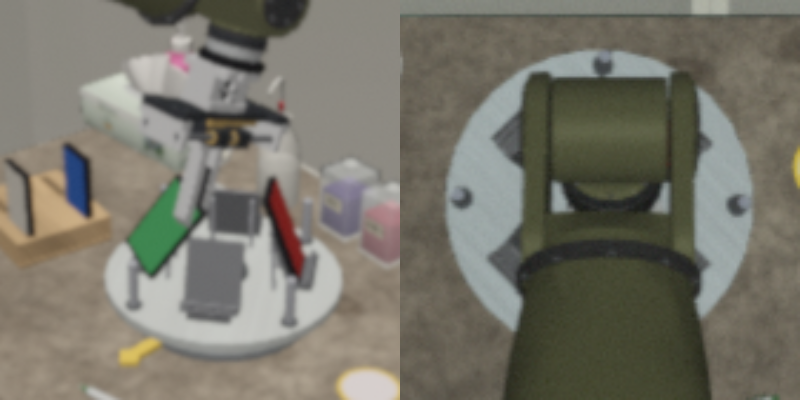

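The table has been pushed about 34° counter-clockwise. The green tile is swung sideways in the grip, at crop position (165,225), so its lower edge pushed the easel; the grip must have slackened on the way. I'll lift it clear, let the table settle and measure the tile in the hand.

step_arm([
  [[0, 0, 0, 0, 0, -0.2, 1], [0, 0, 0, 0, 0, -0.5, 1], [0, 0, 0, 0, 0, -0.9, 1], [0, 0, 0, 0, 0, -0.9, 1], [0, 0, 0, 0, 0, -0.5, 1]],
])

```text
clock: 20.6
eef_pos: [588.9, 23.4, 446.5]
eef_rot: [-2.801, 0.004, 1.697]
wrist_force: [0.5, -0.2, -0.8]
finger_gap: 9.8
finger_force: 30.0
```

step_arm([
  [[0, 0, 0, 0, 0, 0, 1], [0, 0, 0, 0, 0, 0, 1], [0, 0, 0, 0, 0, 0, 1], [0, 0, 0, 0, 0, 0, 1], [0, 0, 0, 0, 0, 0, 1]],
])

```text
clock: 21.1
eef_pos: [588.3, 23.3, 442.4]
eef_rot: [-2.796, 0.003, 1.697]
wrist_force: [-0.6, 0.0, -1.7]
finger_gap: 9.6
finger_force: 30.0
```

```bash
cat >> h.py <<'E'
def inhand(hue,n="scene"):
    """tile plate outline in the tool frame (x,z plane): centre and angle of its long side from tool z"""
    s=manip.read_state(); T=R.from_euler("xyz",s["eef_rot"]); c=optics.camera(n); W=cloud(c)
    hsv=cv2.cvtColor(c["frame"],cv2.COLOR_RGB2HSV).astype(int); H,S,V=[hsv[...,i] for i in range(3)]
    q={"red":((H<8)|(H>172))&(S>120),"green":(H>40)&(H<85)&(S>100),"blue":(H>100)&(H<130)&(S>120),"white":(S<45)&(V>120)}[hue]
    L=T.inv().apply((W-s["eef_pos"]).reshape(-1,3)).reshape(W.shape)
    m=q&(abs(L[...,1])<16)&(abs(L[...,0])<130)&(L[...,2]>150)&(L[...,2]<310)
    P=L[m]; rect=cv2.minAreaRect(P[:,[0,2]].astype(np.float32)); box=cv2.boxPoints(rect)
    print(hue,m.sum(),"y",np.median(P[:,1]).round(1),"rect c",np.round(rect[0],1),"size",np.round(rect[1],1),"corners x,z",box.round(0).tolist())
    e=sorted([box[1]-box[0],box[2]-box[1]],key=np.linalg.norm)[1]; e=e*np.sign(e[1]); print("foot dir angle from tool z toward +x, deg",np.degrees(np.arctan2(e[0],e[1])).round(1))
E
python3 - <<'E'
from h import *
s=manip.read_state(); print(s["clock"],s["eef_pos"],s["finger_force"],s["wrist_force"],s["joints"].round(2)); inhand("green"); posts()
E
```

```text
21.1 [588.29702849  23.32153591 442.41903506] 29.999729990959167 [-0.6246548   0.04013179 -1.71133035] [-0.02  0.42  1.28 -0.05  1.78 -0.14]
green 495 y -3.9 rect c [ 28.4 214.3] size [109.   58.7] corners x,z [[-23.0, 180.0], [29.0, 152.0], [80.0, 249.0], [28.0, 276.0]]
foot dir angle from tool z toward +x, deg 27.9
table deg [('top', 48, 10.4), ('scene', 212, 9.7)]
```

```bash
cat >> h.py <<'E'
def tcp_tilted(x,z,ang,cen,dyaw=0):
    """TCP pose for a tile held askew: tile centre to easel (x,0,57.5+z)"""
    E,O=easel(dyaw); _,RE=tcp_easel(0,0,0,dyaw); Rr=RE*R.from_euler("y",-ang,degrees=True)
    return O+E@np.array([x,0,57.5+z])-Rr.apply([cen[0],0,cen[1]]), Rr
E
python3 - <<'E'
from h import *
p,Rr=tcp_tilted(8,55,28,(28.4,214.3)); print(p,Rr.as_euler("xyz"))
plan(p,Rr,grip=1,n=6)
E
```

```text
[545.76039876  95.25706546 360.78506358] [-2.75059486  0.45688969  1.9060201 ]
[[[0,-0.105,-0.006,0.321,-0.015,0.367,1.0],[0,-0.105,-0.006,0.35,-0.014,0.34,1.0],[0,-0.105,-0.006,0.377,-0.012,0.31,1.0],[0,-0.105,-0.006,0.401,-0.01,0.278,1.0],[0,-0.105,-0.006,0.423,-0.008,0.244,1.0]]]
[[[0,-0.105,-0.006,0.441,-0.006,0.208,1.0]]]
```

step_arm([
  [[0, -0.105, -0.006, 0.321, -0.015, 0.367, 1], [0, -0.105, -0.006, 0.35, -0.014, 0.34, 1], [0, -0.105, -0.006, 0.377, -0.012, 0.31, 1], [0, -0.105, -0.006, 0.401, -0.01, 0.278, 1], [0, -0.105, -0.006, 0.423, -0.008, 0.244, 1]],
])

```text
clock: 21.75
eef_pos: [552.5, 83.8, 374.2]
eef_rot: [-2.764, 0.385, 1.868]
wrist_force: [0.2, 0.6, -1.6]
finger_gap: 9.9
finger_force: 30.0
```

step_arm([
  [[0, -0.105, -0.006, 0.441, -0.006, 0.208, 1], [0, 0, 0, 0, 0, 0, 1], [0, 0, 0, 0, 0, 0, 1], [0, 0, 0, 0, 0, 0, 1]],
])

```text
clock: 22.15
eef_pos: [546.2, 94.7, 361.9]
eef_rot: [-2.75, 0.455, 1.903]
wrist_force: [0.0, -0.4, -1.4]
finger_gap: 9.6
finger_force: 30.0
```

Run:
```python
from h import *
s=manip.read_state(); print(s["clock"],s["eef_pos"],s["eef_rot"],s["finger_force"],s["joints"].round(2)); inhand("green"); posts(); c=tilelook("scene","green")
t=optics.camera("top")
cv2.imwrite("pics/v4.png",np.hstack([cv2.resize(c["frame"][100:270,230:400],(400,400)),cv2.resize(t["frame"][130:270,263:403],(400,400))])[...,::-1])
```

```text
22.15 [546.17874232  94.713478   361.90010738] [-2.75006643  0.45510494  1.90303427] 29.999701380729675 [ 0.17  0.41  1.5  -0.48  1.58  0.01]
green 517 y -4.0 rect c [ 29.1 215.2] size [107.5  57.3] corners x,z [[-21.0, 180.0], [30.0, 154.0], [79.0, 250.0], [28.0, 276.0]]
foot dir angle from tool z toward +x, deg 27.1
table deg [('top', 50, 2.6), ('scene', 194, 2.5)]
scene green 517 lo [  7.9 -25.4  60.3] med [ 12.3   0.3 101.7] hi [ 17.   28.4 151.3]
  face x vs y,z slopes [0.016 0.006] x at z=57 12.1
```

View pics/v4.png

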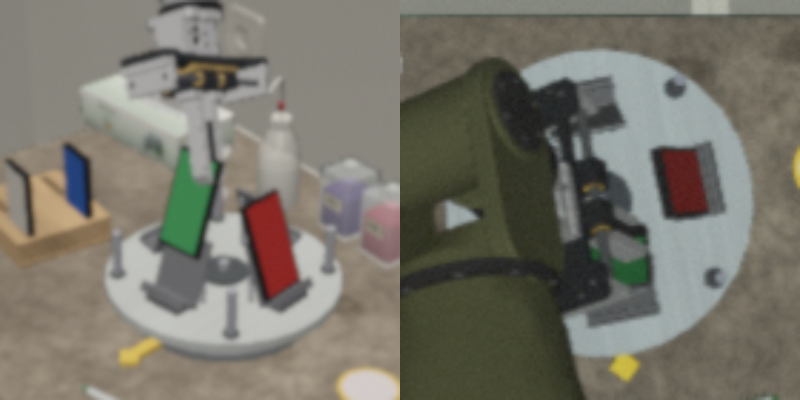

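The tile is now upright over easel 2, crop (190,205), and the table is back within about 2.5° of its stop with the red tile still leaning at (270,245). I'll lower it, correcting for the table angle.

Run:
```python
from h import *
posts(); p,Rr=tcp_tilted(8,3,27.5,(28.6,214.7),np.radians(2.3)); plan(p,Rr,grip=1,n=4)
```

```text
table deg [('top', 47, 2.4), ('scene', 196, 2.1)]
[[[-0.006,-0.002,-0.011,0.144,-0.016,0.294,1.0],[-0.006,-0.002,-0.011,0.144,-0.017,0.293,1.0],[-0.006,-0.002,-0.011,0.145,-0.017,0.293,1.0],[-0.006,-0.002,-0.011,0.145,-0.017,0.293,1.0]]]
```

step_arm([
  [[-0.006, -0.002, -0.011, 0.144, -0.016, 0.294, 1], [-0.006, -0.002, -0.011, 0.144, -0.017, 0.293, 1], [-0.006, -0.002, -0.011, 0.145, -0.017, 0.293, 1], [-0.006, -0.002, -0.011, 0.145, -0.017, 0.293, 1], [0, 0, 0, 0, 0, 0, 1]],
])

```text
clock: 23.0
eef_pos: [525.6, 90.3, 312.2]
eef_rot: [-2.75, 0.449, 1.944]
wrist_force: [0.3, 0.0, -1.0]
finger_gap: 10.0
finger_force: 30.0
```

step_arm([
  [[0, 0, 0, 0, 0, 0, 1], [0, 0, 0, 0, 0, 0, 1]],
])

```text
clock: 23.2
eef_pos: [526.0, 90.4, 313.1]
eef_rot: [-2.751, 0.449, 1.943]
wrist_force: [-0.6, 0.6, -1.8]
finger_gap: 9.8
finger_force: 30.0
```

Run:
```python
from h import *
s=manip.read_state(); print(s["wrist_force"]);posts(); p,Rr=tcp_tilted(7,0,27.5,(28.6,214.7),np.radians(2.2)); plan(p,Rr,grip=1,n=3); tilelook("scene","green")
```

```text
[-0.61332183  0.55767705 -1.77686708]
table deg [('top', 45, 2.3), ('scene', 221, 2.3)]
[[[0,0,0,0.01,0.009,0.023,1.0],[0,0,0,0.01,0.009,0.023,1.0],[0,0,0,0.01,0.009,0.023,1.0]]]
scene green 523 lo [  7.2 -23.6  10.2] med [12.3  2.7 52.1] hi [ 16.1  31.5 109.2]
  face x vs y,z slopes [-0.023 -0.001] x at z=57 12.2
```

step_arm([
  [[0, 0, 0, 0.01, 0.015, 0.023, 1], [0, 0, 0, 0.01, 0.015, 0.023, 1], [0, 0, 0, 0.01, 0.015, 0.023, 1], [0, 0, 0, 0, 0, 0, 1], [0, 0, 0, 0, 0, 0, 1]],
])

```text
clock: 23.85
eef_pos: [526.7, 90.3, 310.6]
eef_rot: [-2.751, 0.451, 1.943]
wrist_force: [-0.3, 1.1, 11.8]
finger_gap: 9.6
finger_force: 30.1
```

step_arm([
  [[0, 0, 0, 0, 0, -0.015, 0.7], [0, 0, 0, 0, 0, 0, 0.5], [0, 0, 0, 0, 0, 0, 0.4], [0, 0, 0, 0, 0, 0, 0.4], [0, 0, 0, 0, 0, 0, 0.4]],
])

```text
clock: 24.35
eef_pos: [526.6, 90.6, 309.7]
eef_rot: [-2.75, 0.449, 1.944]
wrist_force: [-0.8, -0.7, 0.4]
finger_gap: 27.8
finger_force: 0.0
```

step_arm([
  [[0, 0, 0, 0, 0, -0.2, 0.4], [0, 0, 0, 0, 0, -0.6, 0.4], [0, 0, 0, 0, 0, -0.9, 0.4], [0, 0, 0, 0, 0, -0.5, 0.4], [0, 0, 0, 0, 0, 0, 0.4]],
])

```text
clock: 24.85
eef_pos: [545.3, 136.9, 385.6]
eef_rot: [-2.755, 0.45, 1.943]
wrist_force: [-0.5, -0.1, -1.0]
finger_gap: 28.0
finger_force: 0.0
```

Run:
```python
from h import *
s=manip.read_state(); print(s["clock"],s["eef_pos"],s["finger_gap"],s["wrist_force"]);posts(); tilelook("scene","green")
W=cloud(optics.camera("top"))
cage(70,8,2.3)
```

```text
24.85 [545.31967209 136.86505811 385.63667203] 28.028625476481736 [-0.52533713 -0.08592076 -0.98882221]
table deg [('top', 61, 2.1), ('scene', 214, 2.1)]
scene green 664 lo [  4.  -23.5   9.3] med [ 9.1  4.8 61.8] hi [ 13.8  31.1 112.4]
  face x vs y,z slopes [-0.019 -0.034] x at z=57 9.3
[[[0.025,0.049,0.166,0.016,-0.141,0.11,0.4],[0.025,0.049,0.166,-0.007,-0.139,0.113,0.4],[0.025,0.049,0.166,-0.029,-0.135,0.115,0.4],[0.025,0.049,0.166,-0.051,-0.127,0.116,0.4],[0.025,0.049,0.166,-0.071,-0.117,0.117,0.4]]]
[[[0.025,0.049,0.166,-0.09,-0.104,0.116,0.4],[0.025,0.049,0.166,-0.107,-0.089,0.114,0.4],[0.025,0.049,0.166,-0.122,-0.071,0.111,0.4],[0.025,0.049,0.166,-0.134,-0.052,0.107,0.4],[0.025,0.049,0.166,-0.144,-0.032,0.103,0.4]]]
[[[0.025,0.049,0.166,-0.151,-0.011,0.098,0.4],[0.025,0.049,0.166,-0.154,0.011,0.092,0.4],[0.025,0.049,0.166,-0.155,0.033,0.085,0.4],[0.025,0.049,0.166,-0.152,0.055,0.078,0.4],[0.025,0.049,0.166,-0.147,0.076,0.071,0.4]]]
[[[0.025,0.049,0.166,-0.138,0.096,0.064,0.4],[0.025,0.049,0.166,-0.126,0.114,0.057,0.4]]]
```

step_arm([
  [[0.025, 0.049, 0.166, 0.016, -0.141, 0.11, 0.4], [0.025, 0.049, 0.166, -0.007, -0.139, 0.113, 0.4], [0.025, 0.049, 0.166, -0.029, -0.135, 0.115, 0.4], [0.025, 0.049, 0.166, -0.051, -0.127, 0.116, 0.4], [0.025, 0.049, 0.166, -0.071, -0.117, 0.117, 0.4]],
])

```text
clock: 25.55
eef_pos: [513.0, 121.3, 372.0]
eef_rot: [-2.986, 0.44, 1.181]
wrist_force: [0.5, 0.9, 0.9]
finger_gap: 28.2
finger_force: 0.0
```

step_arm([
  [[0.025, 0.049, 0.166, -0.09, -0.104, 0.116, 0.4], [0.025, 0.049, 0.166, -0.107, -0.089, 0.114, 0.4], [0.025, 0.049, 0.166, -0.122, -0.071, 0.111, 0.4], [0.025, 0.049, 0.166, -0.134, -0.052, 0.107, 0.4], [0.025, 0.049, 0.166, -0.144, -0.032, 0.103, 0.4]],
])

```text
clock: 26.05
eef_pos: [481.4, 107.4, 362.0]
eef_rot: [3.135, 0.289, 0.469]
wrist_force: [-0.5, 0.6, -0.5]
finger_gap: 28.6
finger_force: 0.0
```

step_arm([
  [[0.025, 0.049, 0.166, -0.151, -0.011, 0.098, 0.4], [0.025, 0.049, 0.166, -0.154, 0.011, 0.092, 0.4], [0.025, 0.049, 0.166, -0.155, 0.033, 0.085, 0.4], [0.025, 0.049, 0.166, -0.152, 0.055, 0.078, 0.4], [0.025, 0.049, 0.166, -0.147, 0.076, 0.071, 0.4]],
])

```text
clock: 26.55
eef_pos: [449.8, 93.4, 351.9]
eef_rot: [3.112, 0.077, -0.189]
wrist_force: [-0.2, 0.6, -0.2]
finger_gap: 28.3
finger_force: 0.0
```

step_arm([
  [[0.025, 0.049, 0.166, -0.138, 0.096, 0.064, 0.4], [0.025, 0.049, 0.166, -0.126, 0.114, 0.057, 0.4], [0, 0, 0, 0, 0, 0, 0.4], [0, 0, 0, 0, 0, 0, 0.4]],
])

```text
clock: 26.95
eef_pos: [437.7, 88.2, 348.6]
eef_rot: [3.141, -0.002, -0.439]
wrist_force: [-0.2, -0.1, -0.1]
finger_gap: 28.5
finger_force: 0.0
```

Run:
```python
from h import *
s=manip.read_state(); print(s["clock"],s["eef_pos"],s["eef_rot"],s["joints"].round(2)); posts()
cage(0,8,2.1)
```

```text
26.95 [437.68402146  88.18984434 348.56497475] [ 3.14117143e+00 -2.43252036e-03 -4.39271034e-01] [ 0.12  0.13  1.87 -0.    1.14  2.13]
table deg [('top', 71, 2.2), ('scene', 216, 2.1)]
[[[0,-0.002,0.009,-0.009,0,0.884,0.4],[0,-0.002,0.009,-0.008,0,0.884,0.4]]]
```

step_arm([
  [[0, 0, 0.008, -0.01, 0, 0.5, 0.4], [0, 0, 0.008, -0.01, 0, 0.7, 0.4], [0, 0, 0, 0, 0, 0.56, 0.4], [0, 0, 0, 0, 0, 0, 0.4], [0, 0, 0, 0, 0, 0, 0.4]],
])

```text
clock: 27.55
eef_pos: [437.6, 88.7, 278.9]
eef_rot: [-3.141, -0.003, -0.454]
wrist_force: [0.3, 0.5, -0.0]
finger_gap: 28.1
finger_force: 0.0
```

step_arm([
  [[0, 0, -0.05, -0.012, 0.123, 0, 0.4], [0, 0, -0.05, -0.012, 0.123, 0, 0.4], [0, 0, -0.1, -0.025, 0.246, 0, 0.4], [0, 0, -0.1, -0.025, 0.246, 0, 0.4], [0, 0, -0.1, -0.025, 0.246, 0, 0.4]],
])

```text
clock: 28.05
eef_pos: [421.0, 52.7, 280.0]
eef_rot: [3.142, -0.006, -0.137]
wrist_force: [1.7, 1.8, -0.8]
finger_gap: 28.4
finger_force: 0.7
```

step_arm([
  [[0, 0, -0.1, -0.025, 0.246, 0, 0.4], [0, 0, -0.1, -0.025, 0.246, 0, 0.4], [0, 0, -0.1, -0.025, 0.246, 0, 0.4], [0, 0, -0.1, -0.025, 0.246, 0, 0.4], [0, 0, -0.1, -0.025, 0.246, 0, 0.4]],
])

```text
clock: 28.55
eef_pos: [417.0, 3.6, 280.1]
eef_rot: [3.139, -0.006, 0.256]
wrist_force: [0.0, 1.6, -0.4]
finger_gap: 27.6
finger_force: 0.6
```

step_arm([
  [[0, 0, -0.1, -0.025, 0.246, 0, 0.4], [0, 0, -0.1, -0.025, 0.246, 0, 0.4], [0, 0, -0.1, -0.025, 0.246, 0, 0.4], [0, 0, -0.1, -0.025, 0.246, 0, 0.4], [0, 0, -0.1, -0.025, 0.246, 0, 0.4]],
])

```text
clock: 29.05
eef_pos: [431.9, -43.4, 280.1]
eef_rot: [3.137, -0.004, 0.649]
wrist_force: [-0.5, 0.6, 0.6]
finger_gap: 28.3
finger_force: 0.2
```

step_arm([
  [[0, 0, -0.1, -0.025, 0.246, 0, 0.4], [0, 0, -0.1, -0.025, 0.246, 0, 0.4], [0, 0, -0.1, -0.025, 0.246, 0, 0.4], [0, 0, -0.1, -0.025, 0.246, 0, 0.4], [0, 0, -0.1, -0.025, 0.246, 0, 0.4]],
])

```text
clock: 29.55
eef_pos: [463.7, -80.9, 280.3]
eef_rot: [3.136, -0.001, 1.041]
wrist_force: [0.7, 0.6, 0.9]
finger_gap: 27.9
finger_force: 0.3
```

step_arm([
  [[0, 0, -0.07, -0.018, 0.172, 0, 0.4], [0, 0, 0, 0, 0, 0, 0.4], [0, 0, 0, 0, 0, 0, 0.4], [0, 0, 0, 0, 0, 0, 0.4], [0, 0, 0, 0, 0, 0, 0.4]],
])

```text
clock: 30.05
eef_pos: [468.6, -84.5, 279.1]
eef_rot: [3.137, -0.001, 1.092]
wrist_force: [0.5, -0.6, -0.0]
finger_gap: 28.4
finger_force: 0.0
```

Run:
```python
from h import *
s=manip.read_state(); print(s["clock"],s["eef_pos"],s["eef_rot"],s["wrist_force"]); posts()
p,r=s["eef_pos"],R.from_euler("xyz",s["eef_rot"])
plan([411.5,271.8,385],down(np.radians(86.8)),start=(p+[0,0,112],r))
```

```text
30.05 [468.56063828 -84.46030961 279.06533241] [ 3.13739674e+00 -7.75443055e-04  1.09168831e+00] [ 0.50552091 -0.55101629 -0.02031939]
table deg [('top', 68, 0.0), ('scene', 160, -0.2)]
[[[0,0,-0.054,0.725,-0.537,0.013,-1.0],[0,0,-0.054,0.747,-0.506,0.014,-1.0],[0,0,-0.054,0.767,-0.474,0.014,-1.0],[0,0,-0.054,0.787,-0.441,0.014,-1.0],[0,0,-0.054,0.805,-0.407,0.014,-1.0]]]
[[[0,0,-0.054,0.821,-0.373,0.015,-1.0],[0,0,-0.054,0.836,-0.338,0.015,-1.0],[0,0,-0.054,0.85,-0.302,0.015,-1.0],[0,0,-0.054,0.862,-0.266,0.015,-1.0],[0,0,-0.054,0.872,-0.229,0.015,-1.0]]]
```

step_arm([
  [[0, 0, 0, 0, 0, -0.4, 0.4], [0, 0, 0, 0, 0, -0.8, 0.4], [0, 0, 0, 0, 0, -0.9, 0.4], [0, 0, 0, 0, 0, -0.7, 0.4], [0, 0, 0, 0, 0, 0, 0.4]],
])

```text
clock: 30.65
eef_pos: [468.4, -84.5, 394.3]
eef_rot: [3.132, -0.002, 1.092]
wrist_force: [0.4, 0.1, -0.3]
finger_gap: 28.2
finger_force: 0.0
```

step_arm([
  [[0, 0, -0.054, 0.725, -0.537, 0.013, -1], [0, 0, -0.054, 0.747, -0.506, 0.014, -1], [0, 0, -0.054, 0.767, -0.474, 0.014, -1], [0, 0, -0.054, 0.787, -0.441, 0.014, -1], [0, 0, -0.054, 0.805, -0.407, 0.014, -1]],
])

```text
clock: 31.15
eef_pos: [439.0, 95.0, 386.8]
eef_rot: [3.139, 0.001, 1.306]
wrist_force: [0.1, 0.1, -0.3]
finger_gap: 64.5
finger_force: 0.0
```

step_arm([
  [[0, 0, -0.054, 0.821, -0.373, 0.015, -1], [0, 0, -0.054, 0.836, -0.338, 0.015, -1], [0, 0, -0.054, 0.85, -0.302, 0.015, -1], [0, 0, -0.054, 0.862, -0.266, 0.015, -1], [0, 0, -0.054, 0.872, -0.229, 0.015, -1]],
])

```text
clock: 31.65
eef_pos: [410.3, 273.1, 383.4]
eef_rot: [3.139, 0.002, 1.518]
wrist_force: [0.7, 0.3, -0.5]
finger_gap: 94.0
finger_force: 0.0
```

step_arm([
  [[0, 0, 0, 0, 0, 0, -1], [0, 0, 0, 0, 0, 0, -1]],
])

```text
clock: 31.85
eef_pos: [410.7, 272.0, 383.4]
eef_rot: [3.139, 0.002, 1.517]
wrist_force: [-0.3, -0.6, 0.7]
finger_gap: 94.1
finger_force: 0.0
```

Run:
```python
from h import *
s=manip.read_state(); print(s["clock"],s["eef_pos"],s["eef_rot"]); posts()
plan([412,271.8,289],down(np.radians(86.8)))
```

```text
31.85 [410.66853452 272.00178284 383.37007052] [3.13900854e+00 1.94217989e-03 1.51732190e+00]
table deg [('top', 92, -0.1), ('scene', 200, -0.5)]
[[[0,0,0,0.008,0.005,0.791,-1.0],[0,0,0,0.008,0.006,0.791,-1.0],[0,0,0,0.007,0.007,0.791,-1.0]]]
```

step_arm([
  [[0, 0, 0, 0.01, 0, 0.8, -1], [0, 0, 0, 0.01, 0.01, 0.8, -1], [0, 0, 0, 0, 0.01, 0.76, -1], [0, 0, 0, 0, 0, 0, -1], [0, 0, 0, 0, 0, 0, 1]],
], newtons=40)

```text
clock: 32.45
eef_pos: [412.6, 271.8, 290.7]
eef_rot: [3.138, 0.001, 1.515]
wrist_force: [0.2, 0.9, 1.3]
finger_gap: 89.2
finger_force: 0.0
```

step_arm([
  [[0, 0, 0, 0, 0, 0, 1], [0, 0, 0, 0, 0, 0, 1], [0, 0, 0, 0, 0, 0, 1], [0, 0, 0, 0, 0, 0, 1], [0, 0, 0, 0, 0, 0, 1]],
])

```text
clock: 32.95
eef_pos: [412.1, 272.3, 290.2]
eef_rot: [3.137, 0.001, 1.516]
wrist_force: [0.2, 0.2, 0.3]
finger_gap: 49.6
finger_force: 0.0
```

step_arm([
  [[0, 0, 0, 0, 0, 0, 1], [0, 0, 0, 0, 0, 0, 1], [0, 0, 0, 0, 0, 0, 1], [0, 0, 0, 0, 0, 0, 1], [0, 0, 0, 0, 0, 0, 1]],
])

```text
clock: 33.45
eef_pos: [412.0, 272.3, 289.9]
eef_rot: [3.139, 0.001, 1.516]
wrist_force: [-14.1, 0.1, 8.3]
finger_gap: 10.5
finger_force: 40.0
```

step_arm([
  [[0, 0, 0, 0, 0, 0, 1], [0, 0, 0, 0, 0, 0, 1]],
])

```text
clock: 33.65
eef_pos: [411.5, 272.4, 289.8]
eef_rot: [3.141, 0.002, 1.516]
wrist_force: [-8.3, 1.2, 6.6]
finger_gap: 9.8
finger_force: 39.8
```

step_arm([
  [[0, 0, 0, 0, 0, -0.3, 1], [0, 0, 0, 0, 0, -0.9, 1], [0, 0, 0, 0, 0, -0.9, 1], [0, 0, 0, 0, 0, -0.9, 1], [0, 0, 0, 0, 0, -0.5, 1]],
])

```text
clock: 34.15
eef_pos: [411.5, 272.4, 432.8]
eef_rot: [3.135, -0.001, 1.516]
wrist_force: [-0.8, 0.4, -1.4]
finger_gap: 9.8
finger_force: 40.0
```

step_arm([
  [[0, 0, 0, 0, 0, 0, 1], [0, 0, 0, 0, 0, 0, 1]],
])

```text
clock: 34.35
eef_pos: [411.5, 272.4, 429.1]
eef_rot: [3.138, 0.001, 1.516]
wrist_force: [-0.1, 0.1, -2.2]
finger_gap: 9.7
finger_force: 40.0
```

Run:
```python
from h import *
s=manip.read_state(); print(s["clock"],s["eef_pos"],s["finger_gap"],s["finger_force"])
posts(); inhand("white")
p,Rr=tcp_easel(8,0,281+60,np.radians(-0.3)); plan(p,Rr,grip=1,n=12)
```

```text
34.35 [411.50784753 272.4265881  429.05678797] 9.740460865098159 39.983378648757935
table deg [('top', 91, -0.2), ('scene', 202, -0.3)]
white 242 y -4.7 rect c [  3.6 212.7] size [ 55.4 123.9] corners x,z [[-24.0, 275.0], [-24.0, 151.0], [31.0, 151.0], [31.0, 275.0]]
foot dir angle from tool z toward +x, deg -0.1
[[[0.037,-0.004,-0.022,-0.504,0.35,0.092,1.0],[0.037,-0.004,-0.022,-0.509,0.344,0.083,1.0],[0.037,-0.004,-0.022,-0.515,0.338,0.075,1.0],[0.037,-0.004,-0.022,-0.52,0.331,0.067,1.0],[0.037,-0.004,-0.022,-0.526,0.324,0.058,1.0]]]
[[[0.037,-0.004,-0.022,-0.531,0.316,0.051,1.0],[0.037,-0.004,-0.022,-0.536,0.309,0.043,1.0],[0.037,-0.004,-0.022,-0.541,0.301,0.036,1.0],[0.037,-0.004,-0.022,-0.546,0.293,0.028,1.0],[0.037,-0.004,-0.022,-0.551,0.284,0.022,1.0]]]
[[[0.037,-0.004,-0.022,-0.555,0.275,0.015,1.0],[0.037,-0.004,-0.022,-0.56,0.266,0.009,1.0]]]
```

step_arm([
  [[0.037, -0.004, -0.022, -0.504, 0.35, 0.092, 1], [0.037, -0.004, -0.022, -0.509, 0.344, 0.083, 1], [0.037, -0.004, -0.022, -0.515, 0.338, 0.075, 1], [0.037, -0.004, -0.022, -0.52, 0.331, 0.067, 1], [0.037, -0.004, -0.022, -0.526, 0.324, 0.058, 1]],
])

```text
clock: 35.0
eef_pos: [476.6, 167.2, 410.8]
eef_rot: [-2.997, 0.011, 1.604]
wrist_force: [-0.2, -0.3, 0.0]
finger_gap: 9.7
finger_force: 40.0
```

step_arm([
  [[0.037, -0.004, -0.022, -0.531, 0.316, 0.051, 1], [0.037, -0.004, -0.022, -0.536, 0.309, 0.043, 1], [0.037, -0.004, -0.022, -0.541, 0.301, 0.036, 1], [0.037, -0.004, -0.022, -0.546, 0.293, 0.028, 1], [0.037, -0.004, -0.022, -0.551, 0.284, 0.022, 1]],
])

```text
clock: 35.5
eef_pos: [541.4, 62.9, 392.9]
eef_rot: [-2.85, 0.007, 1.692]
wrist_force: [-0.4, 0.6, -1.2]
finger_gap: 9.7
finger_force: 40.0
```

step_arm([
  [[0.037, -0.004, -0.022, -0.555, 0.275, 0.015, 1], [0.037, -0.004, -0.022, -0.56, 0.266, 0.009, 1], [0, 0, 0, 0, 0, 0, 1], [0, 0, 0, 0, 0, 0, 1], [0, 0, 0, 0, 0, 0, 1]],
])

```text
clock: 36.0
eef_pos: [566.6, 22.9, 386.8]
eef_rot: [-2.795, 0.003, 1.726]
wrist_force: [-0.2, -0.1, -0.2]
finger_gap: 9.9
finger_force: 40.0
```

Run:
```python
from h import *
s=manip.read_state(); d=np.radians(-.3); print(s["clock"],inE(s["eef_pos"],d),s["finger_force"]); inhand("white"); posts()
p,Rr=tcp_easel(8,0,282+3,d); plan(p,Rr,n=4,grip=1)
```

```text
36.0 [  8.07996384  -0.9019832  342.75344975] 39.98463213443756
white 724 y -4.3 rect c [ -0.8 230.1] size [159.5 188.8] corners x,z [[-95.0, 150.0], [94.0, 150.0], [94.0, 310.0], [-95.0, 310.0]]
foot dir angle from tool z toward +x, deg -89.9
table deg [('top', 46, -0.4), ('scene', 199, -0.4)]
[[[0,0,0,-0.004,0,0.364,1.0],[0,0,0,-0.004,0,0.364,1.0],[0,0,0,-0.005,0,0.364,1.0],[0,0,0,-0.005,0,0.364,1.0]]]
```

Run:
```python
from h import *
c=optics.camera("scene"); cv2.imwrite("pics/v5.png",cv2.resize(c["frame"][100:270,230:400],(400,400))[...,::-1])
```

```text
(no output)
```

View pics/v5.png

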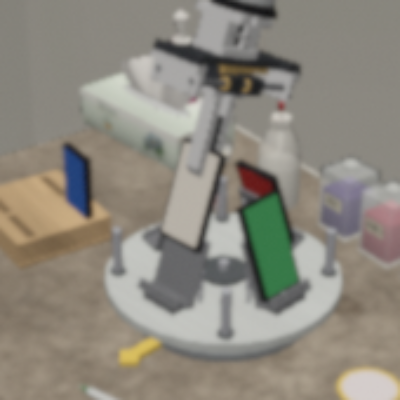

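The white tile is straight in the grip at crop (193,200), above the empty easel 3. Green is at the camera stop (270,245) and red at the far stop. I'll lower the white tile.

step_arm([
  [[0, 0, 0, -0.01, 0, 0.45, 1], [0, 0, 0, -0.01, 0, 0.5, 1], [0, 0, 0, 0, 0, 0.35, 1], [0, 0, 0, 0, 0, 0.15, 1], [0, 0, 0, 0, 0, 0, 1]],
])

```text
clock: 36.7
eef_pos: [547.5, 18.4, 332.4]
eef_rot: [-2.794, 0.003, 1.726]
wrist_force: [0.8, 0.6, -1.1]
finger_gap: 9.6
finger_force: 40.0
```

step_arm([
  [[0, 0, 0, 0, 0.03, 0.02, 1], [0, 0, 0, 0, 0.02, 0.02, 1], [0, 0, 0, 0, 0.02, 0.02, 1], [0, 0, 0, 0, 0, 0, 1], [0, 0, 0, 0, 0, 0, 1]],
])

```text
clock: 37.2
eef_pos: [549.4, 18.4, 329.7]
eef_rot: [-2.795, 0.003, 1.726]
wrist_force: [-3.1, -0.9, 3.9]
finger_gap: 10.0
finger_force: 40.0
```

Run:
```python
from h import *
s=manip.read_state(); d=np.radians(-.3); print(s["clock"],inE(s["eef_pos"],d),s["wrist_force"]); posts()
```

```text
37.2 [  5.1624497    0.88370853 282.96035218] [-3.05274628 -0.86745451  3.93952109]
table deg [('top', 59, -0.3), ('scene', 208, -0.3)]
```

step_arm([
  [[0, 0, 0, 0, 0, 0.02, 1], [0, 0, 0, 0, 0, 0, 1], [0, 0, 0, 0, 0, 0, 0.7], [0, 0, 0, 0, 0, 0, 0.5], [0, 0, 0, 0, 0, 0, 0.4]],
])

```text
clock: 37.8
eef_pos: [549.2, 18.5, 328.4]
eef_rot: [-2.795, 0.003, 1.726]
wrist_force: [-0.1, -0.2, -0.5]
finger_gap: 25.8
finger_force: 0.0
```

step_arm([
  [[0, 0, 0, 0, 0, 0, 0.4], [0, 0, 0, 0, 0, 0, 0.4], [0, 0, 0, 0, 0, -0.3, 0.4], [0, 0, 0, 0, 0, -0.7, 0.4], [0, 0, 0, 0, 0, -0.9, 0.4]],
])

```text
clock: 38.3
eef_pos: [574.9, 22.7, 401.0]
eef_rot: [-2.793, 0.002, 1.726]
wrist_force: [-0.3, 0.3, 0.4]
finger_gap: 28.2
finger_force: 0.0
```

step_arm([
  [[0, 0, 0, 0, 0, -0.4, 0.4], [0, 0, 0, 0, 0, 0, 0.4], [0, 0, 0, 0, 0, 0, 0.4]],
])

```text
clock: 38.6
eef_pos: [579.8, 23.5, 414.7]
eef_rot: [-2.795, 0.003, 1.726]
wrist_force: [-0.8, 0.1, -0.4]
finger_gap: 27.9
finger_force: 0.0
```

Run:
```python
from h import *
s=manip.read_state(); print(s["clock"],s["eef_pos"],s["finger_gap"]);posts(); tilelook("scene","white")
cage(70,8,-.3)
```

```text
38.6 [579.82999109  23.50264657 414.70076197] 27.867688614941056
table deg [('top', 44, -0.0), ('scene', 209, -0.2)]
scene white 676 lo [  2.9 -29.2   6.4] med [ 8.7  0.6 61.6] hi [ 13.4  28.9 112.5]
  face x vs y,z slopes [-0.017 -0.01 ] x at z=57 8.7
[[[-0.015,0.031,0.175,0.141,-0.151,0.164,0.4],[-0.015,0.031,0.175,0.115,-0.171,0.166,0.4],[-0.015,0.031,0.175,0.087,-0.187,0.166,0.4],[-0.015,0.031,0.175,0.056,-0.198,0.165,0.4],[-0.015,0.031,0.175,0.024,-0.206,0.164,0.4]]]
[[[-0.015,0.031,0.175,-0.008,-0.209,0.162,0.4],[-0.015,0.031,0.175,-0.041,-0.207,0.159,0.4],[-0.015,0.031,0.175,-0.072,-0.201,0.155,0.4],[-0.015,0.031,0.175,-0.103,-0.191,0.15,0.4],[-0.015,0.031,0.175,-0.132,-0.177,0.145,0.4]]]
[[[-0.015,0.031,0.175,-0.158,-0.159,0.14,0.4],[-0.015,0.031,0.175,-0.182,-0.137,0.134,0.4],[-0.015,0.031,0.175,-0.202,-0.112,0.128,0.4],[-0.015,0.031,0.175,-0.219,-0.084,0.122,0.4],[-0.015,0.031,0.175,-0.231,-0.055,0.115,0.4]]]
[[[-0.015,0.031,0.175,-0.239,-0.024,0.109,0.4]]]
```

step_arm([
  [[-0.015, 0.031, 0.175, 0.141, -0.151, 0.164, 0.4], [-0.015, 0.031, 0.175, 0.115, -0.171, 0.166, 0.4], [-0.015, 0.031, 0.175, 0.087, -0.187, 0.166, 0.4], [-0.015, 0.031, 0.175, 0.056, -0.198, 0.165, 0.4], [-0.015, 0.031, 0.175, 0.024, -0.206, 0.164, 0.4]],
])

```text
clock: 39.25
eef_pos: [535.9, 45.3, 393.6]
eef_rot: [-2.891, 0.093, 1.027]
wrist_force: [0.1, 0.6, 0.6]
finger_gap: 28.7
finger_force: 0.0
```

step_arm([
  [[-0.015, 0.031, 0.175, -0.008, -0.209, 0.162, 0.4], [-0.015, 0.031, 0.175, -0.041, -0.207, 0.159, 0.4], [-0.015, 0.031, 0.175, -0.072, -0.201, 0.155, 0.4], [-0.015, 0.031, 0.175, -0.103, -0.191, 0.15, 0.4], [-0.015, 0.031, 0.175, -0.132, -0.177, 0.145, 0.4]],
])

```text
clock: 39.75
eef_pos: [492.4, 67.1, 372.9]
eef_rot: [-3.023, 0.1, 0.326]
wrist_force: [1.3, -0.1, 0.5]
finger_gap: 28.0
finger_force: 0.0
```

step_arm([
  [[-0.015, 0.031, 0.175, -0.158, -0.159, 0.14, 0.4], [-0.015, 0.031, 0.175, -0.182, -0.137, 0.134, 0.4], [-0.015, 0.031, 0.175, -0.202, -0.112, 0.128, 0.4], [-0.015, 0.031, 0.175, -0.219, -0.084, 0.122, 0.4], [-0.015, 0.031, 0.175, -0.231, -0.055, 0.115, 0.4]],
])

```text
clock: 40.25
eef_pos: [449.0, 89.0, 352.2]
eef_rot: [-3.128, 0.021, -0.369]
wrist_force: [-0.4, 0.9, -0.1]
finger_gap: 28.0
finger_force: 0.0
```

step_arm([
  [[-0.015, 0.031, 0.175, -0.239, -0.024, 0.109, 0.4], [0, 0, 0, 0, 0, 0, 0.4], [0, 0, 0, 0, 0, 0, 0.4]],
])

```text
clock: 40.55
eef_pos: [441.1, 93.3, 348.8]
eef_rot: [-3.14, -0.002, -0.496]
wrist_force: [0.1, -0.5, 0.6]
finger_gap: 28.3
finger_force: 0.0
```

Run:
```python
from h import *
s=manip.read_state(); print(s["clock"],s["eef_pos"],s["eef_rot"],s["joints"].round(2)); posts()
cage(0,8,0)
```

```text
40.55 [441.09581401  93.31745771 348.75814378] [-3.14000278e+00 -1.67817429e-03 -4.96074863e-01] [0.13 0.14 1.86 0.   1.14 2.19]
table deg [('top', 74, 0.0), ('scene', 208, 0.0)]
[[[0,0,-0.005,-0.011,0.017,0.886,0.4],[0,0,-0.005,-0.011,0.016,0.886,0.4]]]
```

step_arm([
  [[0, 0, -0.005, -0.01, 0.016, 0.5, 0.4], [0, 0, -0.005, -0.01, 0.016, 0.7, 0.4], [0, 0, 0, 0, 0, 0.56, 0.4], [0, 0, 0, 0, 0, 0, 0.4], [0, 0, 0, 0, 0, 0, 0.4]],
])

```text
clock: 41.15
eef_pos: [440.4, 92.5, 278.9]
eef_rot: [-3.14, -0.002, -0.492]
wrist_force: [1.2, 0.5, 0.5]
finger_gap: 28.3
finger_force: 0.0
```

step_arm([
  [[0, 0, -0.05, -0.012, 0.123, 0, 0.4], [0, 0, -0.05, -0.012, 0.123, 0, 0.4], [0, 0, -0.1, -0.025, 0.246, 0, 0.4], [0, 0, -0.1, -0.025, 0.246, 0, 0.4], [0, 0, -0.1, -0.025, 0.246, 0, 0.4]],
])

```text
clock: 41.65
eef_pos: [422.3, 57.2, 280.0]
eef_rot: [-3.14, -0.005, -0.175]
wrist_force: [1.2, 0.3, -0.7]
finger_gap: 27.7
finger_force: 0.7
```

step_arm([
  [[0, 0, -0.1, -0.025, 0.246, 0, 0.4], [0, 0, -0.1, -0.025, 0.246, 0, 0.4], [0, 0, -0.1, -0.025, 0.246, 0, 0.4], [0, 0, -0.1, -0.025, 0.246, 0, 0.4], [0, 0, -0.1, -0.025, 0.246, 0, 0.4]],
])

```text
clock: 42.15
eef_pos: [416.5, 8.3, 280.0]
eef_rot: [3.141, -0.006, 0.218]
wrist_force: [0.7, 1.9, 0.2]
finger_gap: 28.1
finger_force: 0.6
```

step_arm([
  [[0, 0, -0.1, -0.025, 0.246, 0, 0.4], [0, 0, -0.1, -0.025, 0.246, 0, 0.4], [0, 0, -0.1, -0.025, 0.246, 0, 0.4], [0, 0, -0.1, -0.025, 0.246, 0, 0.4], [0, 0, -0.1, -0.025, 0.246, 0, 0.4]],
])

```text
clock: 42.65
eef_pos: [429.6, -39.2, 280.0]
eef_rot: [3.138, -0.004, 0.611]
wrist_force: [0.7, 0.8, 0.9]
finger_gap: 28.3
finger_force: 0.2
```

step_arm([
  [[0, 0, -0.1, -0.025, 0.246, 0, 0.4], [0, 0, -0.1, -0.025, 0.246, 0, 0.4], [0, 0, -0.1, -0.025, 0.246, 0, 0.4], [0, 0, -0.1, -0.025, 0.246, 0, 0.4], [0, 0, -0.1, -0.025, 0.246, 0, 0.4]],
])

```text
clock: 43.15
eef_pos: [460.0, -77.9, 280.1]
eef_rot: [3.137, -0.002, 1.003]
wrist_force: [0.2, 0.6, 0.3]
finger_gap: 28.5
finger_force: 0.3
```

step_arm([
  [[0, 0, -0.1, -0.025, 0.246, 0, 0.4], [0, 0, -0.02, -0.005, 0.05, 0, 0.4], [0, 0, 0, 0, 0, 0, 0.4], [0, 0, 0, 0, 0, 0, 0.4], [0, 0, 0, 0, 0, 0, 0.4]],
])

```text
clock: 43.65
eef_pos: [468.6, -84.5, 278.8]
eef_rot: [3.139, -0.002, 1.093]
wrist_force: [-0.7, -0.1, 0.7]
finger_gap: 28.1
finger_force: 0.0
```

Run:
```python
from h import *
s=manip.read_state(); print(s["clock"],s["eef_pos"],s["eef_rot"],s["wrist_force"]); posts()
p,r=s["eef_pos"],R.from_euler("xyz",s["eef_rot"])
plan([491.5,267,385],down(np.radians(86.8)),start=(p+[0,0,112],r))
```

```text
43.65 [468.59763685 -84.49013043 278.75370239] [ 3.13877375e+00 -1.50351105e-03  1.09285675e+00] [-0.69754775 -0.08648013  0.74182789]
table deg [('top', 69, 0.3), ('scene', 176, 0.5)]
[[[0,0,-0.054,0.807,-0.353,0.015,-1.0],[0,0,-0.054,0.821,-0.319,0.015,-1.0],[0,0,-0.054,0.833,-0.284,0.015,-1.0],[0,0,-0.054,0.845,-0.249,0.015,-1.0],[0,0,-0.054,0.854,-0.213,0.015,-1.0]]]
[[[0,0,-0.054,0.863,-0.177,0.015,-1.0],[0,0,-0.054,0.869,-0.14,0.015,-1.0],[0,0,-0.054,0.875,-0.103,0.015,-1.0],[0,0,-0.054,0.878,-0.066,0.015,-1.0],[0,0,-0.054,0.88,-0.029,0.014,-1.0]]]
```

step_arm([
  [[0, 0, 0, 0, 0, -0.4, 0.4], [0, 0, 0, 0, 0, -0.8, 0.4], [0, 0, 0, 0, 0, -0.9, 0.4], [0, 0, 0, 0, 0, -0.8, 0.4], [0, 0, 0, 0, 0, 0, 0.4]],
])

```text
clock: 44.25
eef_pos: [468.5, -84.7, 398.5]
eef_rot: [3.133, -0.003, 1.093]
wrist_force: [-0.3, -0.3, 0.6]
finger_gap: 28.0
finger_force: 0.0
```

step_arm([
  [[0, 0, -0.054, 0.807, -0.353, 0.015, 0.4], [0, 0, -0.054, 0.821, -0.319, 0.015, 0.4], [0, 0, -0.054, 0.833, -0.284, 0.015, 0.4], [0, 0, -0.054, 0.845, -0.249, 0.015, 0.4], [0, 0, -0.054, 0.854, -0.213, 0.015, 0.4]],
])

```text
clock: 44.75
eef_pos: [479.4, 92.5, 390.7]
eef_rot: [3.14, -0.001, 1.307]
wrist_force: [0.7, -0.1, 0.7]
finger_gap: 28.3
finger_force: 0.0
```

step_arm([
  [[0, 0, -0.054, 0.863, -0.177, 0.015, -1], [0, 0, -0.054, 0.869, -0.14, 0.015, -1], [0, 0, -0.054, 0.875, -0.103, 0.015, -1], [0, 0, -0.054, 0.878, -0.066, 0.015, -1], [0, 0, -0.054, 0.88, -0.029, 0.014, -1]],
])

```text
clock: 45.25
eef_pos: [490.5, 268.3, 387.6]
eef_rot: [3.14, 0.0, 1.519]
wrist_force: [0.1, -0.3, 0.5]
finger_gap: 64.9
finger_force: 0.0
```

step_arm([
  [[0, 0, 0, 0, 0, 0, -1], [0, 0, 0, 0, 0, 0, -1], [0, 0, 0, 0, 0, 0, -1], [0, 0, 0, 0, 0, 0, -1]],
])

```text
clock: 45.65
eef_pos: [490.8, 265.9, 388.5]
eef_rot: [3.139, -0.0, 1.516]
wrist_force: [-0.2, -0.5, 0.1]
finger_gap: 93.3
finger_force: 0.0
```

Run:
```python
from h import *
s=manip.read_state(); print(s["clock"],s["eef_pos"],s["eef_rot"],s["finger_gap"]); posts()
plan([492,267,289],down(np.radians(86.8)))
c=optics.camera("scene"); cv2.imwrite("pics/v6.png",cv2.resize(c["frame"][100:330,200:430],(500,500))[...,::-1])
```

```text
45.65 [490.82934144 265.92320135 388.527724  ] [ 3.13877374e+00 -8.79016444e-05  1.51623615e+00] 93.25608224935714
table deg [('top', 87, 0.2), ('scene', 213, 0.5)]
[[[0,0,0,0.008,0.007,0.831,-1.0],[0,0,0,0.008,0.007,0.831,-1.0],[0,0,0,0.008,0.008,0.831,-1.0]]]
```

View pics/v6.png

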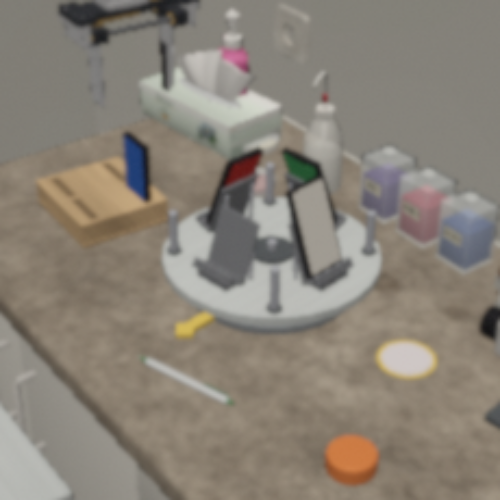

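White is at the camera stop (318,225), green far, red left, and the arrow easel is empty at (230,245). The blue tile is left in the rack at (137,165).

step_arm([
  [[0, 0, 0, 0.01, 0.01, 0.83, -1], [0, 0, 0, 0.01, 0.01, 0.83, -1], [0, 0, 0, 0, 0, 0.83, -1], [0, 0, 0, 0, 0, 0, -1], [0, 0, 0, 0, 0, 0, 1]],
], newtons=40)

```text
clock: 46.3
eef_pos: [492.2, 267.5, 289.9]
eef_rot: [3.139, -0.0, 1.517]
wrist_force: [1.0, -0.1, -0.0]
finger_gap: 88.9
finger_force: 0.0
```

step_arm([
  [[0, 0, 0, 0, 0, 0, 1], [0, 0, 0, 0, 0, 0, 1], [0, 0, 0, 0, 0, 0, 1], [0, 0, 0, 0, 0, 0, 1], [0, 0, 0, 0, 0, 0, 1]],
])

```text
clock: 46.8
eef_pos: [491.9, 267.6, 289.3]
eef_rot: [3.138, -0.0, 1.518]
wrist_force: [-0.6, -0.1, -0.9]
finger_gap: 49.2
finger_force: 0.0
```

step_arm([
  [[0, 0, 0, 0, 0, 0, 1], [0, 0, 0, 0, 0, 0, 1], [0, 0, 0, 0, 0, 0, 1], [0, 0, 0, 0, 0, 0, 1], [0, 0, 0, 0, 0, 0, 1]],
])

```text
clock: 47.3
eef_pos: [491.9, 267.6, 289.0]
eef_rot: [3.139, -0.0, 1.518]
wrist_force: [-2.8, 0.6, 0.0]
finger_gap: 9.7
finger_force: 40.4
```

step_arm([
  [[0, 0, 0, 0, 0, 0, 1], [0, 0, 0, 0, 0, 0, 1]],
])

```text
clock: 47.5
eef_pos: [491.9, 267.6, 288.9]
eef_rot: [3.139, -0.0, 1.518]
wrist_force: [0.2, -0.4, -0.1]
finger_gap: 9.7
finger_force: 40.0
```

step_arm([
  [[0, 0, 0, 0, 0, -0.3, 1], [0, 0, 0, 0, 0, -0.9, 1], [0, 0, 0, 0, 0, -0.9, 1], [0, 0, 0, 0, 0, -0.9, 1], [0, 0, 0, 0, 0, -0.9, 1]],
])

```text
clock: 48.0
eef_pos: [491.0, 267.4, 447.4]
eef_rot: [3.138, -0.0, 1.518]
wrist_force: [0.2, 0.1, -0.7]
finger_gap: 9.9
finger_force: 40.0
```

step_arm([
  [[0, 0, 0, 0, 0, -0.2, 1], [0, 0, 0, 0, 0, 0, 1], [0, 0, 0, 0, 0, 0, 1]],
])

```text
clock: 48.3
eef_pos: [491.3, 267.5, 451.7]
eef_rot: [3.14, 0.001, 1.518]
wrist_force: [0.0, -0.7, -1.4]
finger_gap: 9.6
finger_force: 40.0
```

Run:
```python
from h import *
s=manip.read_state(); print(s["clock"],s["eef_pos"],s["finger_gap"],s["finger_force"])
posts(); inhand("blue")
p,Rr=tcp_easel(8,0,281+75,np.radians(.4)); plan(p,Rr,grip=1,n=11)
```

```text
48.3 [491.28922206 267.52704195 451.66756068] 9.579442123299152 39.9995756149292
table deg [('top', 90, 0.1), ('scene', 219, 0.4)]
blue 223 y -3.7 rect c [ -3.6 221. ] size [109.7  57.7] corners x,z [[-34.0, 167.0], [23.0, 165.0], [27.0, 275.0], [-30.0, 277.0]]
foot dir angle from tool z toward +x, deg 2.0
[[[0.04,-0.004,-0.025,-0.545,0.21,0.119,1.0],[0.04,-0.004,-0.025,-0.549,0.204,0.115,1.0],[0.04,-0.004,-0.025,-0.553,0.196,0.11,1.0],[0.04,-0.004,-0.025,-0.556,0.189,0.106,1.0],[0.04,-0.004,-0.025,-0.559,0.182,0.102,1.0]]]
[[[0.04,-0.004,-0.025,-0.562,0.174,0.098,1.0],[0.04,-0.004,-0.025,-0.565,0.166,0.095,1.0],[0.04,-0.004,-0.025,-0.568,0.158,0.091,1.0],[0.04,-0.004,-0.025,-0.571,0.15,0.088,1.0],[0.04,-0.004,-0.025,-0.573,0.141,0.086,1.0]]]
[[[0.04,-0.004,-0.025,-0.576,0.133,0.083,1.0]]]
```

step_arm([
  [[0.088, -0.009, -0.055, 0, 0, 0, 1], [0.088, -0.009, -0.055, 0, 0, 0, 1], [0.088, -0.009, -0.055, 0, 0, 0, 1], [0.088, -0.009, -0.055, 0, 0, 0, 1], [0.088, -0.009, -0.055, 0, 0, 0, 1]],
])

```text
clock: 48.95
eef_pos: [491.5, 267.6, 452.1]
eef_rot: [-2.794, -0.002, 1.737]
wrist_force: [0.2, 0.6, -1.5]
finger_gap: 10.0
finger_force: 40.0
```

step_arm([
  [[0, 0, 0, 0, 0, 0, 1], [0, 0, 0, 0, 0, 0, 1], [0, 0, 0, 0, 0, 0, 1]],
])

```text
clock: 49.25
eef_pos: [491.4, 267.6, 452.7]
eef_rot: [-2.799, -0.002, 1.734]
wrist_force: [0.1, 0.5, -0.4]
finger_gap: 9.9
finger_force: 40.0
```

Run:
```python
from h import *
s=manip.read_state(); print(s["clock"],s["eef_pos"],s["eef_rot"],s["finger_force"])
inhand("blue")
p,Rr=tcp_easel(8,-3,281+75,np.radians(.3)); plan(p,Rr,grip=1,n=10)
```

```text
49.25 [491.3974921  267.5700637  452.73639007] [-2.79902293e+00 -1.64514918e-03  1.73448861e+00] 39.999348521232605
blue 412 y -4.3 rect c [ -1.  221.2] size [ 59.6 109.1] corners x,z [[-32.0, 275.0], [-30.0, 166.0], [30.0, 167.0], [28.0, 276.0]]
foot dir angle from tool z toward +x, deg -1.1
[[[0,0,0,-0.629,0.136,0.093,1.0],[0,0,0,-0.629,0.137,0.092,1.0],[0,0,0,-0.629,0.137,0.092,1.0],[0,0,0,-0.628,0.137,0.092,1.0],[0,0,0,-0.628,0.138,0.092,1.0]]]
[[[0,0,0,-0.628,0.138,0.092,1.0],[0,0,0,-0.628,0.138,0.092,1.0],[0,0,0,-0.628,0.138,0.092,1.0],[0,0,0,-0.628,0.139,0.092,1.0],[0,0,0,-0.628,0.139,0.092,1.0]]]
```

step_arm([
  [[0, 0, 0, -0.63, 0.137, 0.092, 1], [0, 0, 0, -0.63, 0.137, 0.092, 1], [0, 0, 0, -0.63, 0.137, 0.092, 1], [0, 0, 0, -0.63, 0.137, 0.092, 1], [0, 0, 0, -0.63, 0.138, 0.092, 1]],
])

```text
clock: 49.8
eef_pos: [531.6, 145.5, 426.1]
eef_rot: [-2.799, -0.002, 1.735]
wrist_force: [1.2, -0.1, -2.0]
finger_gap: 9.9
finger_force: 40.0
```

step_arm([
  [[0, 0, 0, -0.63, 0.138, 0.092, 1], [0, 0, 0, -0.63, 0.138, 0.092, 1], [0, 0, 0, -0.63, 0.138, 0.092, 1], [0, 0, 0, -0.63, 0.138, 0.092, 1], [0, 0, 0, -0.64, 0.138, 0.092, 1]],
])

```text
clock: 50.3
eef_pos: [571.8, 24.2, 399.2]
eef_rot: [-2.799, -0.002, 1.735]
wrist_force: [0.4, -0.0, -1.4]
finger_gap: 9.6
finger_force: 40.0
```

step_arm([
  [[0, 0, 0, 0, 0, 0, 1], [0, 0, 0, 0, 0, 0, 1], [0, 0, 0, 0, 0, 0, 1]],
])

```text
clock: 50.6
eef_pos: [571.5, 25.8, 399.6]
eef_rot: [-2.798, -0.002, 1.736]
wrist_force: [-0.4, -0.3, -0.9]
finger_gap: 10.0
finger_force: 40.0
```

Run:
```python
from h import *
s=manip.read_state(); d=np.radians(.3); print(s["clock"],inE(s["eef_pos"],d),s["finger_force"]); inhand("blue"); posts()
p,Rr=tcp_easel(8,-.5,281+3,d); plan(p,Rr,n=5,grip=1); tilelook("scene","blue")
```

```text
50.6 [  7.49020094  -2.82383876 356.51087016] 39.999327063560486
blue 573 y -3.8 rect c [  0.7 221.6] size [ 60.4 109.4] corners x,z [[-30.0, 276.0], [-29.0, 166.0], [32.0, 167.0], [30.0, 277.0]]
foot dir angle from tool z toward +x, deg -0.9
table deg [('top', 46, 0.2), ('scene', 215, 0.3)]
[[[0,0,0,-0.012,-0.005,0.363,1.0],[0,0,0,-0.012,-0.004,0.363,1.0],[0,0,0,-0.012,-0.004,0.363,1.0],[0,0,0,-0.012,-0.003,0.363,1.0],[0,0,0,-0.012,-0.003,0.363,1.0]]]
scene blue 488 lo [  5.7 -30.8  81.6] med [ 10.   -1.7 119.3] hi [ 14.3  24.7 157.8]
  face x vs y,z slopes [0.006 0.009] x at z=57 9.4
```

step_arm([
  [[0, 0, 0, -0.014, -0.005, 0.45, 1], [0, 0, 0, -0.014, -0.005, 0.5, 1], [0, 0, 0, -0.014, -0.005, 0.45, 1], [0, 0, 0, -0.014, -0.005, 0.3, 1], [0, 0, 0, -0.014, 0, 0.11, 1]],
])

```text
clock: 51.3
eef_pos: [547.0, 18.5, 330.6]
eef_rot: [-2.797, -0.002, 1.736]
wrist_force: [0.4, 0.0, -1.7]
finger_gap: 9.8
finger_force: 40.0
```

step_arm([
  [[0, 0, 0, 0, 0.02, 0.02, 1], [0, 0, 0, 0, 0.02, 0.02, 1], [0, 0, 0, 0, 0.02, 0.02, 1], [0, 0, 0, 0, 0, 0, 1], [0, 0, 0, 0, 0, 0, 1]],
])

```text
clock: 51.8
eef_pos: [548.6, 18.6, 328.9]
eef_rot: [-2.797, -0.002, 1.735]
wrist_force: [-5.3, -0.8, 4.4]
finger_gap: 9.8
finger_force: 40.0
```

Run:
```python
from h import *
s=manip.read_state(); d=np.radians(.3); print(s["clock"],inE(s["eef_pos"],d),s["wrist_force"]); posts(); tilelook("scene","blue")
```

```text
51.8 [  5.57918129   0.69886044 282.02817881] [-5.3471988  -0.84211755  4.39923568]
table deg [('top', 53, 0.3), ('scene', 211, 0.6)]
scene blue 561 lo [  4.1 -28.2   8.6] med [ 8.5  3.3 53.1] hi [ 13.   28.9 110.6]
  face x vs y,z slopes [-0.005  0.005] x at z=57 8.6
```

Seated against the slope; press lightly and release.

step_arm([
  [[0, 0, 0, 0, 0, 0.02, 1], [0, 0, 0, 0, 0, 0, 1], [0, 0, 0, 0, 0, 0, 0.7], [0, 0, 0, 0, 0, 0, 0.5], [0, 0, 0, 0, 0, 0, 0.4]],
])

```text
clock: 52.45
eef_pos: [548.6, 18.6, 327.7]
eef_rot: [-2.799, -0.002, 1.736]
wrist_force: [-0.3, 0.7, 0.2]
finger_gap: 26.1
finger_force: 0.0
```

step_arm([
  [[0, 0, 0, 0, 0, 0, 0.4], [0, 0, 0, 0, 0, 0, 0.4], [0, 0, 0, 0, 0, -0.3, 0.4], [0, 0, 0, 0, 0, -0.7, 0.4], [0, 0, 0, 0, 0, -0.9, 0.4]],
])

```text
clock: 52.95
eef_pos: [574.0, 22.7, 400.1]
eef_rot: [-2.796, -0.002, 1.735]
wrist_force: [-0.0, -0.1, 0.3]
finger_gap: 28.2
finger_force: 0.0
```

step_arm([
  [[0, 0, 0, 0, 0, -0.8, 0.4], [0, 0, 0, 0, 0, 0, 0.4], [0, 0, 0, 0, 0, 0, 0.4]],
])

```text
clock: 53.25
eef_pos: [584.4, 24.4, 429.7]
eef_rot: [-2.799, -0.002, 1.736]
wrist_force: [-0.8, -0.2, -0.4]
finger_gap: 28.0
finger_force: 0.0
```

```bash
cat >> h.py <<'E'
def disc():
    for n in("top","scene"):
        c=optics.camera(n); W=cloud(c); hsv=cv2.cvtColor(c["frame"],cv2.COLOR_RGB2HSV).astype(int); H,S,V=[hsv[...,i] for i in range(3)]
        m=(H<14)&(S>150)&(V>100)&(W[...,0]>250)&(W[...,0]<750)&(W[...,1]<-100)&(W[...,1]>-450)&(W[...,2]<130)
        P=W[m]
        if len(P): top=P[P[:,2]>np.percentile(P[:,2],90)-4]; print(n,len(P),"top mid",((np.percentile(top,1,0)+np.percentile(top,99,0))/2).round(1),"ext",(np.percentile(top,99,0)-np.percentile(top,1,0)).round(0))
E
python3 - <<'E'
from h import *
s=manip.read_state(); print(s["clock"],s["eef_pos"],s["finger_gap"]);posts(); tilelook("scene","blue"); disc()
print("direct to above disc"); plan([399.5,-272,300],down(np.radians(90)),grip=-1)
E
```

```text
53.25 [584.36764743  24.38294109 429.69463267] 27.97226317617182
table deg [('top', 47, 0.6), ('scene', 211, 0.6)]
scene blue 680 lo [  4.6 -28.2   8.7] med [ 8.7  1.7 62.8] hi [ 12.8  28.9 113.3]
  face x vs y,z slopes [-0.     0.003] x at z=57 8.6
top 324 top mid [ 404.  -304.6   27. ] ext [49. 52.  7.]
scene 405 top mid [ 401.6 -305.6   25.9] ext [47. 47.  6.]
direct to above disc
[[[-0.044,0.003,0.021,-0.656,-0.435,0.496,-1.0],[-0.044,0.003,0.021,-0.664,-0.441,0.479,-1.0],[-0.044,0.003,0.021,-0.673,-0.446,0.462,-1.0],[-0.044,0.003,0.021,-0.681,-0.451,0.445,-1.0],[-0.044,0.003,0.021,-0.69,-0.455,0.428,-1.0]]]
[[[-0.044,0.003,0.021,-0.698,-0.458,0.41,-1.0],[-0.044,0.003,0.021,-0.707,-0.46,0.392,-1.0],[-0.044,0.003,0.021,-0.715,-0.462,0.375,-1.0],[-0.044,0.003,0.021,-0.724,-0.462,0.357,-1.0],[-0.044,0.003,0.021,-0.732,-0.463,0.339,-1.0]]]
```

Run:
```python
from h import *
plan([403,-305,290],down(np.radians(90)),grip=-1,n=11)
```

```text
[[[-0.04,0.003,0.019,-0.672,-0.392,0.474,-1.0],[-0.04,0.003,0.019,-0.679,-0.396,0.46,-1.0],[-0.04,0.003,0.019,-0.686,-0.401,0.446,-1.0],[-0.04,0.003,0.019,-0.693,-0.404,0.431,-1.0],[-0.04,0.003,0.019,-0.7,-0.407,0.417,-1.0]]]
[[[-0.04,0.003,0.019,-0.707,-0.409,0.403,-1.0],[-0.04,0.003,0.019,-0.714,-0.411,0.388,-1.0],[-0.04,0.003,0.019,-0.721,-0.412,0.374,-1.0],[-0.04,0.003,0.019,-0.728,-0.413,0.359,-1.0],[-0.04,0.003,0.019,-0.735,-0.413,0.344,-1.0]]]
[[[-0.04,0.003,0.019,-0.742,-0.413,0.329,-1.0]]]
```

step_arm([
  [[-0.04, 0.003, 0.019, -0.672, -0.392, 0.474, 0.4], [-0.04, 0.003, 0.019, -0.679, -0.396, 0.46, 0.4], [-0.04, 0.003, 0.019, -0.686, -0.401, 0.446, 0.4], [-0.04, 0.003, 0.019, -0.693, -0.404, 0.431, 0.4], [-0.04, 0.003, 0.019, -0.7, -0.407, 0.417, 0.4]],
])

```text
clock: 54.0
eef_pos: [501.1, -126.4, 365.4]
eef_rot: [-2.956, 0.006, 1.66]
wrist_force: [0.3, 0.1, -0.7]
finger_gap: 28.1
finger_force: 0.0
```

step_arm([
  [[-0.04, 0.003, 0.019, -0.707, -0.409, 0.403, -1], [-0.04, 0.003, 0.019, -0.714, -0.411, 0.388, -1], [-0.04, 0.003, 0.019, -0.721, -0.412, 0.374, -1], [-0.04, 0.003, 0.019, -0.728, -0.413, 0.359, -1], [-0.04, 0.003, 0.019, -0.735, -0.413, 0.344, -1]],
])

```text
clock: 54.5
eef_pos: [418.8, -276.2, 302.4]
eef_rot: [-3.114, 0.002, 1.584]
wrist_force: [-0.0, 0.2, -1.0]
finger_gap: 64.7
finger_force: 0.0
```

step_arm([
  [[-0.04, 0.003, 0.019, -0.742, -0.413, 0.329, -1], [0, 0, 0, 0, 0, 0, -1], [0, 0, 0, 0, 0, 0, -1], [0, 0, 0, 0, 0, 0, -1], [0, 0, 0, 0, 0, 0, -1]],
])

```text
clock: 55.0
eef_pos: [403.9, -304.3, 290.8]
eef_rot: [3.139, 0.001, 1.572]
wrist_force: [-0.8, -0.2, 0.1]
finger_gap: 93.9
finger_force: 0.0
```

Run:
```python
from h import *
s=manip.read_state(); print(s["clock"],s["eef_pos"],s["finger_gap"]);posts(); disc()
plan([403,-305,204],down(np.radians(90)),grip=-1,n=4)
```

```text
55.0 [ 403.89643939 -304.32809549  290.81494692] 93.89958421914947
table deg [('top', 89, 0.5), ('scene', 125, 1.4)]
top 304 top mid [ 403.3 -302.4   27.2] ext [51. 45.  8.]
scene 392 top mid [ 401.8 -308.1   25.8] ext [47. 47.  6.]
[[[0,0,0,-0.002,-0.005,0.542,-1.0],[0,0,0,-0.002,-0.005,0.542,-1.0],[0,0,0,-0.002,-0.005,0.542,-1.0],[0,0,0,-0.002,-0.004,0.542,-1.0]]]
```

step_arm([
  [[0, 0, 0, -0.005, -0.01, 0.6, -1], [0, 0, 0, -0.005, -0.01, 0.7, -1], [0, 0, 0, 0, 0, 0.6, -1], [0, 0, 0, 0, 0, 0.27, -1], [0, 0, 0, 0, 0, 0, -1]],
], newtons=25)

```text
clock: 55.7
eef_pos: [402.7, -305.3, 202.8]
eef_rot: [3.141, -0.001, 1.57]
wrist_force: [-0.4, -0.5, 0.3]
finger_gap: 93.8
finger_force: 0.0
```

step_arm([
  [[0, 0, 0, 0, 0, 0, 1], [0, 0, 0, 0, 0, 0, 1], [0, 0, 0, 0, 0, 0, 1], [0, 0, 0, 0, 0, 0, 1], [0, 0, 0, 0, 0, 0, 1]],
])

```text
clock: 56.2
eef_pos: [402.8, -305.6, 203.9]
eef_rot: [3.139, 0.001, 1.57]
wrist_force: [-0.1, -0.1, 0.4]
finger_gap: 57.6
finger_force: 0.0
```

step_arm([
  [[0, 0, 0, 0, 0, 0, 1], [0, 0, 0, 0, 0, 0, 1], [0, 0, 0, 0, 0, 0, 1]],
])

```text
clock: 56.5
eef_pos: [402.8, -305.6, 203.9]
eef_rot: [3.139, 0.001, 1.57]
wrist_force: [-0.6, 0.4, 5.1]
finger_gap: 54.6
finger_force: 25.0
```

step_arm([
  [[0, 0, 0, 0, 0, -0.3, 1], [0, 0, 0, 0, 0, -0.7, 1], [0, 0, 0, 0, 0, -0.5, 1], [0, 0, 0, 0, 0, 0, 1], [0, 0, 0, 0, 0, 0, 1]],
])

```text
clock: 57.0
eef_pos: [402.5, -305.4, 263.6]
eef_rot: [3.139, 0.001, 1.57]
wrist_force: [-0.4, -0.2, -1.1]
finger_gap: 54.8
finger_force: 25.0
```

Run:
```python
from h import *
s=manip.read_state(); print(s["clock"],s["eef_pos"],s["finger_gap"],s["finger_force"]);disc()
spot=C+225*np.array([np.sin(YAW),-np.cos(YAW)]); print(spot)
c=optics.camera("scene"); cv2.imwrite("pics/v7.png",cv2.resize(c["frame"][120:400,200:480],(560,560))[...,::-1])
plan([*spot,265],down(np.radians(98.9)),grip=1)
```

```text
57.0 [ 402.47816722 -305.4222065   263.58201938] 54.84335444582486 24.999857074872125
top 149 top mid [ 405.9 -292.    87.2] ext [43. 25.  9.]
scene 314 top mid [ 406.1 -308.    83.6] ext [50. 46.  6.]
[ 576.70983692 -204.0909698 ]
[[[0,0,-0.033,0.423,0.726,-0.009,1.0],[0,0,-0.033,0.404,0.737,-0.009,1.0],[0,0,-0.033,0.384,0.747,-0.009,1.0],[0,0,-0.033,0.365,0.757,-0.009,1.0],[0,0,-0.033,0.345,0.766,-0.009,1.0]]]
[[[0,0,-0.033,0.325,0.775,-0.01,1.0]]]
```

View pics/v7.png

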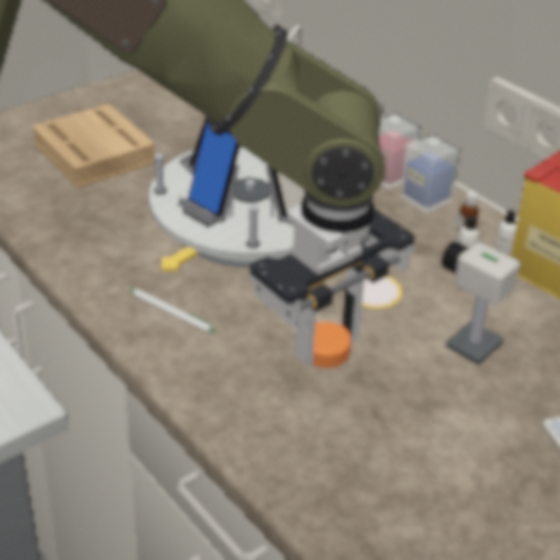

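The disc is held flat at crop (330,343). Now I'll carry it to the spot.

step_arm([
  [[0, 0, -0.033, 0.423, 0.726, -0.009, 1], [0, 0, -0.033, 0.404, 0.737, -0.009, 1], [0, 0, -0.033, 0.384, 0.747, -0.009, 1], [0, 0, -0.033, 0.365, 0.757, -0.009, 1], [0, 0, -0.033, 0.345, 0.766, -0.009, 1]],
])

```text
clock: 57.65
eef_pos: [548.9, -220.2, 264.7]
eef_rot: [3.141, -0.0, 1.701]
wrist_force: [0.1, -0.6, -0.5]
finger_gap: 54.8
finger_force: 25.0
```

step_arm([
  [[0, 0, -0.033, 0.325, 0.775, -0.01, 1], [0, 0, 0, 0, 0, 0, 1], [0, 0, 0, 0, 0, 0, 1], [0, 0, 0, 0, 0, 0, 1]],
])

```text
clock: 58.05
eef_pos: [576.4, -204.6, 265.5]
eef_rot: [3.141, 0.0, 1.725]
wrist_force: [-0.3, -0.6, -1.0]
finger_gap: 54.9
finger_force: 25.0
```

Run:
```python
from h import *
s=manip.read_state(); print(s["clock"],s["eef_pos"],s["finger_gap"],s["finger_force"]);disc();posts()
plan([576.7,-204.5,206],down(np.radians(98.9)),grip=1,n=4)
```

```text
58.05 [ 576.35812115 -204.64735146  265.50968335] 54.93560635407762 24.999825071718078
top 14 top mid [ 584.6 -181.4   85.7] ext [15.  5.  5.]
scene 180 top mid [ 580.2 -210.6   86.9] ext [48. 43.  6.]
table deg [('top', 91, 0.5), ('scene', 181, 0.7)]
[[[0,0,0,0.002,0,0.377,1.0],[0,0,0,0.002,0,0.377,1.0],[0,0,0,0.002,0,0.377,1.0],[0,0,0,0,0,0.377,1.0]]]
```

step_arm([
  [[0, 0, 0, 0.03, 0, 0.5, 1], [0, 0, 0, 0, 0, 0.5, 1], [0, 0, 0, 0, 0, 0.35, 1], [0, 0, 0, 0, 0, 0.12, 1], [0, 0, 0, 0, 0, 0.05, 1]],
])

```text
clock: 58.75
eef_pos: [576.9, -203.2, 205.3]
eef_rot: [3.14, 0.001, 1.725]
wrist_force: [1.0, 0.4, -1.3]
finger_gap: 54.8
finger_force: 25.0
```

step_arm([
  [[0, 0, 0, 0, 0, 0, 1], [0, 0, 0, 0, 0, 0, 1]],
])

```text
clock: 58.95
eef_pos: [577.1, -203.2, 206.2]
eef_rot: [3.138, 0.001, 1.726]
wrist_force: [-0.1, 0.5, -0.7]
finger_gap: 55.3
finger_force: 25.0
```

step_arm([
  [[0, 0, 0, 0, 0, 0.03, 1], [0, 0, 0, 0, 0, 0.02, 1], [0, 0, 0, 0, 0, 0, 1], [0, 0, 0, 0, 0, 0, -0.7], [0, 0, 0, 0, 0, 0, -0.7]],
])

```text
clock: 59.45
eef_pos: [576.9, -203.0, 203.4]
eef_rot: [3.139, 0.001, 1.726]
wrist_force: [0.2, 0.6, -0.3]
finger_gap: 67.4
finger_force: 0.0
```

step_arm([
  [[0, 0, 0, 0, 0, 0, -0.7], [0, 0, 0, 0, 0, 0, -0.7], [0, 0, 0, 0, 0, -0.4, -0.7], [0, 0, 0, 0, 0, -0.8, -0.7], [0, 0, 0, 0, 0, -1, -0.7]],
])

```text
clock: 59.95
eef_pos: [576.5, -202.9, 292.5]
eef_rot: [3.141, -0.0, 1.726]
wrist_force: [0.5, -0.6, 0.5]
finger_gap: 79.7
finger_force: 0.0
```

step_arm([
  [[0, 0, 0, 0, 0, -1, -0.7], [0, 0, 0, -0.7, -0.6, -0.3, -0.7], [0, 0, 0, -0.7, -0.6, -0.3, -0.7], [0, 0, 0, -0.7, -0.6, -0.3, -0.7], [0, 0, 0, -0.7, -0.6, 0, -0.7]],
])

```text
clock: 60.45
eef_pos: [498.0, -329.5, 370.5]
eef_rot: [3.137, 0.003, 1.726]
wrist_force: [0.7, -0.1, -0.4]
finger_gap: 79.9
finger_force: 0.0
```

step_arm([
  [[0, 0, 0, -0.7, -0.6, 0, -0.7], [0, 0, 0, -0.7, -0.6, 0, -0.7], [0, 0, 0, 0, 0, 0, -0.7], [0, 0, 0, 0, 0, 0, -0.7]],
])

```text
clock: 60.85
eef_pos: [459.8, -391.4, 368.1]
eef_rot: [3.139, 0.001, 1.724]
wrist_force: [-0.0, 0.4, 1.6]
finger_gap: 79.6
finger_force: 0.0
```

Run:
```python
from h import *
s=manip.read_state(); print(s["clock"],s["eef_pos"],s["finger_gap"],s["wrist_force"]);disc();posts()
c=optics.camera("scene"); t=optics.camera("top")
cv2.imwrite("pics/v8.png",np.hstack([cv2.resize(c["frame"][120:300,230:430],(440,396)),cv2.resize(t["frame"][130:290,263:423],(360,396))])[...,::-1])
```

```text
60.85 [ 459.83789691 -391.37467402  368.12109392] 79.56302202024615 [-0.00643309  0.38604005  1.61530568]
top 300 top mid [ 576.7 -201.5   26.8] ext [49. 47.  7.]
scene 254 top mid [ 574.7 -204.2   24.7] ext [47. 47.  5.]
table deg [('top', 89, 0.5), ('scene', 209, 0.6)]
```

View pics/v8.png

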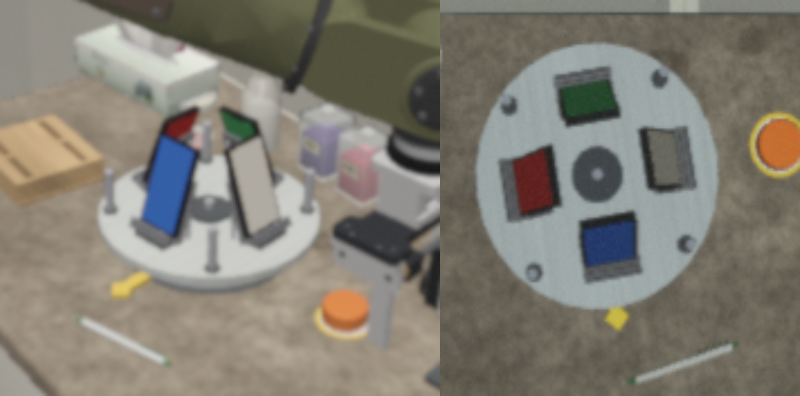

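All four tiles lean on their easels, with white (665,158 in the top view) at the camera stop. The table is at its detent and the disc is centred in the ring (778,145). I'll hand it in.

```bash
python3 -c "
from h import *
print(workorder.sign_off())"
```

```text
the job is handed in; nothing more can be done
None
```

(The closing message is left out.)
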